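# Check a hinged frame for squareness by its diagonals and true it up

### The job

Check the hinged aluminium frame for squareness with the telescoping slide rule: drop the rule's eye over the near left pin and slide the rule out until its nose just bears gently on the far right pin, then measure the other diagonal in the same way from the near right pin to the far left pin. Put the rule back flat on the bench clear of the frame, and shift the far rail sideways (it has a lug to hold it by) until both diagonals are equal and the frame is square, leaving the other things alone.

Things in the scene. Friction and masses are not known exactly. Their poses are not given: they have to be found in the camera images.
- frame: open aluminium frame lying on the bench, rail tops 20 mm above it; origin on the bench at its middle when square, x from near rail to far rail, y to the left. The near rail (24 x 236 mm, centre line at x = -80 mm) is bolted down; two hinged side bars join it to the far rail (same size, at x = +80 mm), which shifts sideways, up to 35 mm either way, and stays where left
- pin_near_left (a point): foot of the near rail's left corner pin, on its axis, level with the rail top (20 mm above the bench). All four corner pins are steel, 9 mm in diameter, 16 mm tall with tapered tips. Square: the far left pin is 160 mm straight ahead along the frame's x; the two far pins, 200 mm apart, shift along y with the far rail
- pin_near_right (a point): foot of the near rail's right corner pin, the same, 200 mm from the left one. Square: the far right pin is 160 mm straight ahead along the frame's x. The longer diagonal tells which way the far rail is shifted
- rule_tab (a point): telescoping slide rule: middle of its upright black grip tab (36 mm along the rule, 10 mm across, its top 16 mm above this point; this point 36 mm above the rule's underside). x along the rule from eye to nose, z up. The tab stands on the sliding tongue: gripping it lifts the whole rule (0.2 kg), moving it along x slides the tongue (friction 1.5 N, stays where left)
- rule_eye (a point): the rule's eye: centre of the 13 mm hole, level with the rule's underside, at the end of the rule's channel body (26 mm wide, 12 mm tall); the square eye plate is 30 x 30 mm and 10 mm thick. x along the rule towards the nose. With the eye fully down over a pin this point is level with the rail top
- nose_face (a point): middle of the flat front face of the rule's nose, a steel cross bar 44 mm wide at the end of the tongue, 2 to 14 mm above the rule's underside (this point at 8 mm), 105 mm ahead of the tab's middle; x points out of the face, along the rule
- rule_slide (a joint): how far the rule's tongue is drawn out, m: 0 fully in (eye centre to nose face 210 mm, eye centre to tab middle 105 mm), at most 0.085; both distances grow by this value. Starts between 0 and 0.015
- rule: the whole slide rule as a body; origin on its underside on its centre line, 105 mm from the eye's centre towards the nose, x along the rule, z up
- petri: bystander: closed petri dish, 66 mm across, 13 mm high, beyond the work; origin under its middle
- marker: bystander: white felt marker with a black cap lying at the left, 134 x 13 x 15 mm; origin under its middle
- timer: bystander: small white bench timer standing on its edge at the right, 68 x 24 x 62 mm; origin under its middle
- lug_home (a point): fixed point, 40 mm above the bench: where the middle of the far rail's grip lug stands when the frame is square; axes as the frame's. The dark lug (14 mm in y, 20 mm in x, 19 to 51 mm above the bench) is midway between the far pins and moves with the far rail; it starts up to 18 mm to either side along y, by how much is not given. About 18 N moves the rail

How it is judged:
By the outcome, as a careful person would: the job done as asked, in the order asked, and still so for the second after the job is handed in, with the robot touching nothing.
It also fails if it takes over 72 s, if anything falls off the work surface, if the arm or the gripper's body presses on something with over 40 N, if the wrist force passes 120 N, or if a joint passes its speed limit or range.

### The arm

A 7-joint arm with a two-finger parallel gripper is mounted at the origin on a cart in front of the work surface, level with it; the furniture and walls round the work are solid. World frame = base frame: x ahead of the robot, y to its left, z up, the work surface at z = 0. Lengths are in m, angles in rad, forces in N, time in s.
With the tool pointing down it reaches from about 0.4 to 0.85 m from the base axis. Payload 4.5 kg.
Tool frame: the origin (TCP) lies on the centre line of the jaws, within the pads' length; the fingertips stand 11 mm ahead of it and the grasp point (between the pads) lies 8 mm behind it; z points along the fingers, y is the line along which they close (so a half turn about z gives the same grasp; the last joint's range is limited). The gripper opens to 88 mm and grips with 3 to 60 N. Pads are 18 mm wide; open, the fingers measure 123 mm over their backs; the gripper's body (75 mm by 187 mm) begins 45 mm behind the grasp point.
Start: joints at [-1.195, 0.689, -0.195, 1.565, 0.157, 0.902, -0.215], TCP at [0.209, 0.589, 0.25] pointing down, gripper open.
Joint ranges: [-3.01, 3.01], [-0.46, 2.08], [-1.47, 1.51], [0.13, 2.56], [-1, 4.14], [0.04, 2.09], [-2.66, 2.66]. Speed limits (rad/s): [2.57, 2.57, 3.14, 3.14, 3.14, 3.14, 3.14].

### API

Orientations are given as a unit quaternion [x, y, z, w].
In Python, from plant import * gives the robot as it stands. The module is installed in compiled form; this text tells all that it offers.
- The arm moves only by the tool send_rows, never from a script. Its argument "motion" is a list of rows, each an object of numbers: "x", "y", "z": the shift along the tool's x, y, z in cm; "rx", "ry", "rz": the turn, a rotation vector about the tool's x, y, z in rad; "jaw": the finger opening in cm, from 0 to 8.81. In form: [{"x": .., "y": .., "z": .., "rx": .., "ry": .., "rz": .., "jaw": ..}, ...]. A call has exactly 5 rows; each row shifts and turns the commanded pose from where the row before left it, along the tool's axes as they then stand; what a row does not reach is not made up. A row lasts 1/10 s, in which the tool goes at most 50 mm and 8.59 degrees, less where a joint would pass 70% of its speed; a pose out of reach is approached as far as the arm can. A call is refused whole if a number of a shift passes 5 or a number of a turn 0.15, either way. A call with a gripper value outside its range is refused whole. The fingers move at their own pace and stop on an object; "grip_force" is the grip in N (left out, the last holds). Time passes only in rows, so rows that do not move let the fingers close, or fill a call up. It gives the time, the measured TCP pose, the force, the opening and the grip force at its end, in the units of the state.
- get_state(): the state, without advancing time (a new reading comes with each control period).
- snapshot(name): name is "side" or "top"; returns a dict with "img" (480x640x3 uint8, red, green, blue), "vertical_fov" (degrees; the focal length in pixels is half the picture's height over the tangent of half this angle, whatever the lens; pixels are square), "cx", "cy" (the principal point, pixels), "D" ([k1, k2, p1, p2, k3] as OpenCV has them; the pictures are not rectified), "extrinsics" (4x4, takes a point from camera to world coordinates). Camera axes: x right, y up, looking along -z (the intrinsics and any distortion apply to the point x, -y, -z); pixel columns grow to the right and rows downward; lengths in m; the calibration is good to about 2 mm. A picture is of the moment at which its call begins. There is no depth.
- finish_job(): hands the job in; it is judged then, once.
The state is a dict: "clock": time; "q": joint angles; "qd": joint speeds; "joint_torque": joint torques, N m; "tool_pos": TCP position; "eef_rot": TCP orientation; "contact_force": force on the tool from outside, world axes, zero at the start; "moment": the same for the moment, N m; "opening": opening from 0.0 (shut) to 1.0 (fully open); "finger_force": force on a finger pad.
Only numpy, scipy, OpenCV 4.12 (cv2) and the standard library are available. Lean on these libraries where they do the work, as an engineer would, in place of code of your own. Each camera call takes 0.05 s, during which the arm holds its last target. There are 200 camera calls.

## Working session

There is one attempt and no reset: what is moved stays moved. The work goes in short steps, Python scripts to look and compute and a tool call to move; the robot and the scene stay as the last step left them, time stands still between calls to the robot, and variables do not carry over. Pictures are saved under pics/ and viewed, at most 10 in all, crops included, and the job is handed in when it is done.

Besides the shell and the picture viewer there is one more tool, called after "Request:" as name(argument=value, ...), one argument or row to a line, values as JSON. send_rows: Moves the arm, as the interface text tells. Its arguments: {"type":"object","properties":{"motion":{"type":"array"},"grip_force":{"type":"number"}},"required":["motion"]}

```bash
mkdir -p pics; ls
cat > h.py <<'E'
from plant import *
import numpy as np, cv2
def cam(s):
    f=240/np.tan(np.radians(s["vertical_fov"])/2)
    return np.array([[f,0,s["cx"]],[0,f,s["cy"]],[0,0,1]]),np.array(s["D"],float),np.array(s["extrinsics"])
def ray(s,uv):
    K,D,E=cam(s)
    n=cv2.undistortPoints(np.array(uv,float).reshape(-1,1,2),K,D).reshape(-1,2)
    d=np.c_[n[:,0],-n[:,1],-np.ones(len(n))]@E[:3,:3].T
    return E[:3,3],d
def onz(s,uv,z):
    o,d=ray(s,uv); z=np.broadcast_to(z,(len(d),))
    return o+d*((z-o[2])/d[:,2])[:,None]
def proj(s,P):
    K,D,E=cam(s)
    p=(np.array(P,float).reshape(-1,3)-E[:3,3])@E[:3,:3]
    p=p*[1,-1,-1]
    return cv2.projectPoints(p,np.zeros(3),np.zeros(3),K,D)[0].reshape(-1,2)
E
python3 - <<'E'
from h import *
for n in("top","side"):
    s=snapshot(n); cv2.imwrite(f"pics/{n}0.png",s["img"][:,:,::-1])
    print(n,s["vertical_fov"],s["cx"],s["cy"],s["D"],np.round(s["extrinsics"],3).tolist())
print(get_state())
E
```

```text
pics
top 53.673616395840995 314.381955105021 244.09165759085826 [-0.0643472  0.         0.         0.         0.       ] [[-0.031, 0.997, -0.075, 0.471], [-1.0, -0.031, -0.001, -0.033], [-0.003, 0.075, 0.997, 1.155], [0.0, 0.0, 0.0, 1.0]]
side 46.42996316186267 315.3442092303315 238.60686308576217 [-0.13233608  0.          0.          0.          0.        ] [[0.873, 0.19, -0.45, -0.079], [-0.488, 0.315, -0.814, -1.218], [-0.013, 0.93, 0.368, 0.585], [0.0, 0.0, 0.0, 1.0]]
{'clock': 0.1, 'q': array([-1.19522101,  0.68992028, -0.19450439,  1.56621587,  0.15730161,
        0.90248499, -0.21511261]), 'qd': array([ 0.00025133, -0.00387317, -0.00142005, -0.00240182,  0.00038116,
       -0.00026937,  0.0025592 ]), 'joint_torque': array([-2.07830992e-03, -5.28507686e+01, -1.27146576e+00, -1.53839850e+01,
       -5.25896531e-02,  1.90916158e-03,  5.03100750e-05]), 'tool_pos': array([0.20934236, 0.588329  , 0.24898366]), 'eef_rot': array([ 1.70032640e-01,  9.85438090e-01, -8.15778943e-04, -7.70236938e-05]), 'contact_force': array([-1.25513119, -1.22778551, -0.47102663]), 'moment': array([-0.00323843, -0.04744661,  0.04448365]), 'finger_force': 0.0, 'opening': 1.0037789912861996}
```

View pics/top0.png

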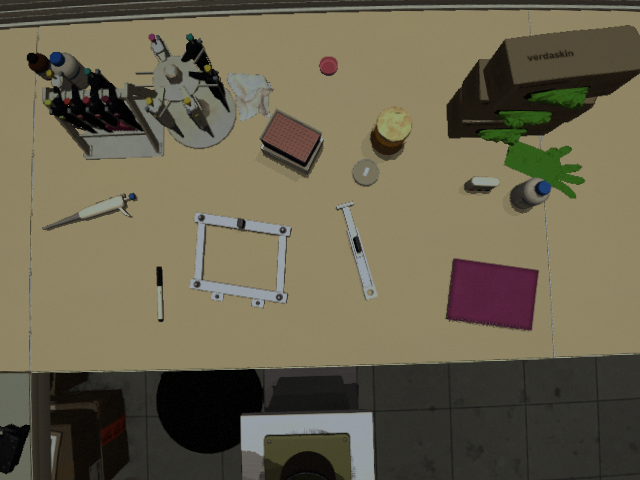

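View pics/side0.png

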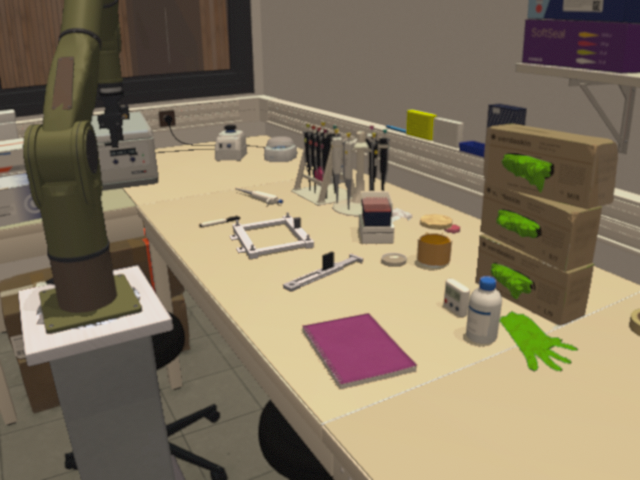

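The top view shows the frame with pins at about (196,284), (281,297), (200,217) and (286,230), and the lug at (241,223). The rule's eye is at (371,293), its tab at (358,244) and its nose at (345,206). The side view agrees.

Run:
```python
from h import *
a=np.mean([snapshot("top")["img"].astype(float) for _ in range(4)],0).astype(np.uint8)
b=np.mean([snapshot("side")["img"].astype(float) for _ in range(4)],0).astype(np.uint8)
np.save("a.npy",a);np.save("b.npy",b)
z=lambda i,x,y,w,h,k:cv2.resize(i[y:y+h,x:x+w],None,fx=k,fy=k,interpolation=cv2.INTER_CUBIC)
A=z(a,180,200,200,110,4) ; cv2.imwrite("pics/za.png",A[:,:,::-1])
B=z(b,222,205,145,90,5.5); cv2.imwrite("pics/zb.png",B[:,:,::-1])
print(A.shape,B.shape)
```

```text
(440, 800, 3) (495, 798, 3)
```

View pics/za.png

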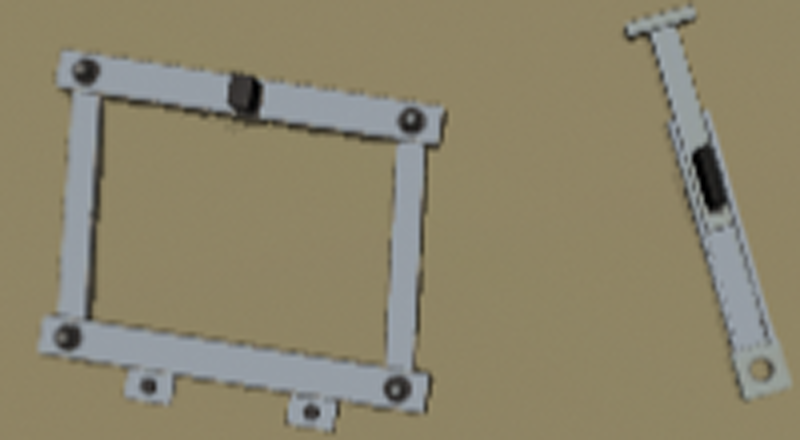

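View pics/zb.png

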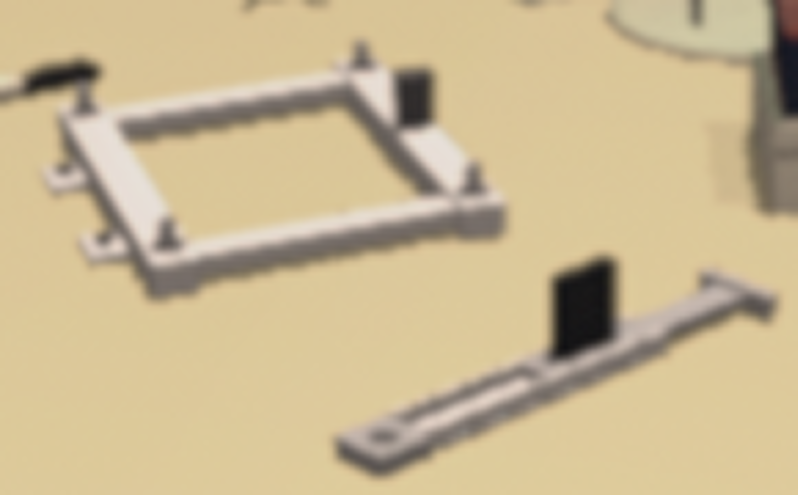

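```bash
cat > m.py <<'E'
from h import *
def dark(img,roi,th,f=1):
    x,y,w,h=roi; g=cv2.cvtColor(img,cv2.COLOR_RGB2GRAY)[y:y+h,x:x+w].astype(np.float32)
    g=cv2.resize(g,None,fx=6,fy=6,interpolation=cv2.INTER_CUBIC)
    m=(g<th).astype(np.uint8); n,l,s,c=cv2.connectedComponentsWithStats(m)
    return [((c[i]+.5)/6-.5+[x,y], s[i,4]/36) for i in range(1,n) if s[i,4]>36*4]
E
python3 - <<'E'
from m import *
t=snapshot("top");sd=snapshot("side");a=np.load("a.npy");b=np.load("b.npy")
print("frame top dark");L=dark(a,(185,205,110,105),85)
for c,ar in L: print(np.round(c,2),round(ar,1),np.round(onz(t,[c],.024)[0],4))
hsv=cv2.cvtColor(a,cv2.COLOR_RGB2HSV); print(a[260,245],a[288,220],a[285,369],a[230,352],a[244,358])
# metal mask: bluish relative to bench
d=a.astype(int); m=((d[:,:,2]-d[:,:,0])>-8)&(d.sum(2)>250)
big=cv2.resize(m.astype(np.uint8),None,fx=1,fy=1)
n,l,s,c=cv2.connectedComponentsWithStats(big[195:310,180:390])
for i in range(1,n):
    if s[i,4]>15: print("metal",s[i],np.round(c[i]+[180,195],2))
print("rule top dark")
for c,ar in dark(a,(335,200,50,105),70): print(np.round(c,2),round(ar,1),np.round(onz(t,[c],.045)[0],4))
print("side dark")
for c,ar in dark(b,(232,205,145,75),90): print(np.round(c,2),round(ar,1))
# eye: hole contour, tongue axis
ex=onz(t,[[180+760/4,200+369/4]],.010); print("eye",ex)
nz=onz(t,[[180+(627+695)/8-.0,200+(20)/4]],.014);print("nose approx",nz)
P=[[.0,.0,0]]
E
```

```text
frame top dark
[201.41 217.67] 26.1 [0.6288 0.2387 0.024 ]
[239.94 225.05] 110.8 [0.6078 0.1457 0.024 ]
[205.83 246.87] 105.4 [0.5578 0.2289 0.024 ]
[282.49 229.9 ] 27.2 [0.5929 0.0436 0.024 ]
[290.35 230.96] 6.6 [0.5897 0.0248 0.024 ]
[257.24 231.79] 15.8 [0.5902 0.1043 0.024 ]
[271.21 233.87] 16.8 [0.5842 0.0709 0.024 ]
[285.97 247.27] 24.3 [0.5509 0.0363 0.024 ]
[284.29 275.11] 12.6 [0.4845 0.0421 0.024 ]
[197.   283.91] 25.8 [0.4697 0.2515 0.024 ]
[287.09 295.77] 4.5 [0.4353 0.0368 0.024 ]
[278.95 296.79] 27.6 [0.4335 0.0562 0.024 ]
[216.79 296.11] 9.6 [0.4394 0.2044 0.024 ]
[257.41 302.6 ] 9.4 [0.4213 0.1077 0.024 ]
[144 134 102] [150 158 166] [139 146 151] [151 158 158] [33 33 31]
metal [157   7  40  98 882] [358.61 253.65]
metal [  10   18  101   95 2652] [239.33 261.07]
rule top dark
[356.95 244.13] 86.8 [ 0.5516 -0.1318  0.045 ]
side dark
[369.39 215.52] 293.9
[234.96 218.09] 23.4
[296.83 222.6 ] 49.0
[327.61 260.88] 161.0
[358.85 260.2 ] 4.8
eye [[ 0.43712599 -0.16199845  0.01      ]]
nose approx [[ 0.65000239 -0.1097342   0.014     ]]
```

The zoomed views show dark pin blobs, the lug and a clear eye hole. The measured pins put the far rail about 16.5 mm to the left. Next I get the rule's heading and plan the approach.

```bash
cat >> h.py <<'E'
from scipy.spatial.transform import Rotation as R
def plan(p,h):
    s=get_state(); r=R.from_quat(s["eef_rot"]); h=np.radians(h)
    X=np.array([-np.cos(h),-np.sin(h),0]);Y=np.array([-np.sin(h),np.cos(h),0])
    T=R.from_matrix(np.c_[X,Y,[0,0,-1]])
    w=(r.inv()*T).as_rotvec()
    d=T.inv().apply(np.array(p)-s["tool_pos"])*100
    print("t",round(s["clock"],2),"pos",np.round(s["tool_pos"]*1000,1),"h",round(np.degrees(np.arctan2(*(-r.as_matrix()[[1,0],0]))),2),"q7",round(s["q"][6],2),"F",np.round(s["contact_force"],1),"M",np.round(s["moment"],2),"op",round(s["opening"]*88.1,1),"ff",round(s["finger_force"],1))
    print(" turn",np.round(w,3)," then shift cm",np.round(d,2))
E
python3 - <<'E'
from m import *
t=snapshot("top");a=np.load("a.npy").astype(int)
m=((a[:,:,2]-a[:,:,0])>-8)&(a.sum(2)>250)
ys,xs=np.nonzero(m[195:310,330:390]); uv=np.c_[xs+330,ys+195]
P=onz(t,uv,.011)[:,:2]
# body part only: below tongue
k=(P[:,0]<.63)
c=P[k].mean(0);u,s,v=np.linalg.svd(P[k]-c); d=v[0]*np.sign(v[0,0]);print("body",c,np.degrees(np.arctan2(d[1],d[0])))
for z in(.02,.036,.045,.052): print(z,onz(t,[[356.95,244.13]],z)[0])
e=onz(t,[[370,292.25]],.010)[0,:2]; n=np.array([-d[1],d[0]])
print("eye off axis",(e-c)@n,"tab off", (onz(t,[[356.95,244.13]],.045)[0,:2]-c)@n,"tab along from eye",(onz(t,[[356.95,244.13]],.045)[0,:2]-e)@d, "nose along", ((P-e)@d).max())
plan([.5516,-.1320,.20],np.degrees(np.arctan2(d[1],d[0])))
E
```

```text
body [ 0.51717841 -0.14132761] 14.11788458114294
0.02 [ 0.55340656 -0.13399715  0.02      ]
0.036 [ 0.55224167 -0.13257328  0.036     ]
0.045 [ 0.55158641 -0.13177235  0.045     ]
0.052 [ 0.55107677 -0.1311494   0.052     ]
eye off axis -0.0005202949623911296 tab off 0.0008739284897133076 tab along from eye 0.11837593288595259 nose along 0.2234658576952714
t 0.65 pos [209.5 588.9 249.8] h -19.58 q7 -0.22 F [ 0.1 -0.7  0.5] M [ 0.02  0.03 -0.01] op 88.3 ff 0.0
 turn [ 0.     0.    -0.588]  then shift cm [-15.6  -78.26   4.98]
```

Request:
send_rows(
  motion=[
    {"rz": -0.118},
    {"rz": -0.118},
    {"rz": -0.118},
    {"rz": -0.118},
    {"rz": -0.116},
  ],
  grip_force=40,
)

```text
schema error: expected keys x, y, z, rx, ry, rz, jaw
```

Request:
send_rows(
  motion=[
    {"x": -0.8,"y": -4,"jaw": 6},
    {"x": -0.8,"y": -4},
    {"x": -0.8,"y": -4},
    {"x": -0.8,"y": -4},
    {"x": -0.8,"y": -4},
  ],
)

```text
schema error: expected keys x, y, z, rx, ry, rz, jaw
```

Request:
send_rows(
  motion=[
    {"x": -0.8,"y": -4},
    {"x": -0.8,"y": -4},
    {"x": -0.8,"y": -4},
    {"x": -0.8,"y": -4},
    {"x": -0.8,"y": -4},
  ],
)

```text
schema error: expected keys x, y, z, rx, ry, rz, jaw
```

Request:
send_rows(
  motion=[
    {"x": -0.8,"y": -4,"z": 0.5},
    {"x": -0.8,"y": -4,"z": 1},
    {"x": -0.8,"y": -4,"z": 1},
    {"x": -0.8,"y": -4,"z": 1},
    {"x": -0.8,"y": -4,"z": 1},
  ],
)

```text
schema error: expected keys x, y, z, rx, ry, rz, jaw
```

Request:
send_rows(
  motion=[
    {"x": -0.8,"y": -4},
    {"x": -0.8,"y": -4},
    {"x": -0.8,"y": -4},
    {},
    {},
  ],
)

```text
schema error: expected keys x, y, z, rx, ry, rz, jaw
```

```bash
python3 -c "
from h import *
plan([.552,-.132,.034],14.2)"
```

```text
t 0.65 pos [209.5 588.9 249.8] h -19.58 q7 -0.22 F [ 0.1 -0.7  0.5] M [ 0.02  0.03 -0.01] op 88.3 ff 0.0
 turn [ 0.    0.   -0.59]  then shift cm [-15.52 -78.29  21.58]
```

All keys are required in each row.

Request:
send_rows(
  motion=[
    {"x": 0,"y": 0,"z": 0,"rx": 0,"ry": 0,"rz": -0.118,"jaw": 6},
    {"x": 0,"y": 0,"z": 0,"rx": 0,"ry": 0,"rz": -0.118,"jaw": 6},
    {"x": 0,"y": 0,"z": 0,"rx": 0,"ry": 0,"rz": -0.118,"jaw": 6},
    {"x": 0,"y": 0,"z": 0,"rx": 0,"ry": 0,"rz": -0.118,"jaw": 6},
    {"x": 0,"y": 0,"z": 0,"rx": 0,"ry": 0,"rz": -0.118,"jaw": 6},
  ],
  grip_force=40,
)

```text
clock: 1.15
tool_pos: [0.2095, 0.5889, 0.2498]
eef_rot: [-0.126, 0.992, 0.0, 0.0]
contact_force: [-0.7, -1.3, -0.1]
opening: 0.683
finger_force: 0.0
```

Request:
send_rows(
  motion=[
    {"x": -0.8,"y": -4,"z": 0,"rx": 0,"ry": 0,"rz": 0,"jaw": 6},
    {"x": -0.8,"y": -4,"z": 0,"rx": 0,"ry": 0,"rz": 0,"jaw": 6},
    {"x": -0.8,"y": -4,"z": 0,"rx": 0,"ry": 0,"rz": 0,"jaw": 6},
    {"x": -0.8,"y": -4,"z": 0,"rx": 0,"ry": 0,"rz": 0,"jaw": 6},
    {"x": -0.8,"y": -4,"z": 0,"rx": 0,"ry": 0,"rz": 0,"jaw": 6},
  ],
)

```text
clock: 1.65
tool_pos: [0.2981, 0.4034, 0.2499]
eef_rot: [-0.124, 0.992, 0.0, 0.0]
contact_force: [0.7, 0.3, 0.4]
opening: 0.681
finger_force: 0.0
```

Request:
send_rows(
  motion=[
    {"x": -0.8,"y": -4,"z": 0,"rx": 0,"ry": 0,"rz": 0,"jaw": 6},
    {"x": -0.8,"y": -4,"z": 0,"rx": 0,"ry": 0,"rz": 0,"jaw": 6},
    {"x": -0.8,"y": -4,"z": 0,"rx": 0,"ry": 0,"rz": 0,"jaw": 6},
    {"x": -0.8,"y": -4,"z": 0,"rx": 0,"ry": 0,"rz": 0,"jaw": 6},
    {"x": -0.8,"y": -4,"z": 0,"rx": 0,"ry": 0,"rz": 0,"jaw": 6},
  ],
)

```text
clock: 2.15
tool_pos: [0.386, 0.2194, 0.25]
eef_rot: [-0.124, 0.992, 0.0, 0.0]
contact_force: [1.6, 0.4, 0.5]
opening: 0.684
finger_force: 0.0
```

Request:
send_rows(
  motion=[
    {"x": -0.8,"y": -4,"z": 1,"rx": 0,"ry": 0,"rz": 0,"jaw": 6},
    {"x": -0.8,"y": -4,"z": 1,"rx": 0,"ry": 0,"rz": 0,"jaw": 6},
    {"x": -0.8,"y": -4,"z": 1,"rx": 0,"ry": 0,"rz": 0,"jaw": 6},
    {"x": -0.8,"y": -4,"z": 1,"rx": 0,"ry": 0,"rz": 0,"jaw": 6},
    {"x": -0.8,"y": -4,"z": 1,"rx": 0,"ry": 0,"rz": 0,"jaw": 6},
  ],
)

```text
clock: 2.65
tool_pos: [0.4741, 0.0352, 0.1995]
eef_rot: [-0.124, 0.992, 0.0, 0.0]
contact_force: [0.8, 0.3, -0.5]
opening: 0.679
finger_force: 0.0
```

Request:
send_rows(
  motion=[
    {"x": -0.8,"y": -4,"z": 1,"rx": 0,"ry": 0,"rz": 0,"jaw": 6},
    {"x": -0.8,"y": -4,"z": 1,"rx": 0,"ry": 0,"rz": 0,"jaw": 6},
    {"x": -0.8,"y": -4,"z": 1,"rx": 0,"ry": 0,"rz": 0,"jaw": 6},
    {"x": -0.8,"y": -4,"z": 1,"rx": 0,"ry": 0,"rz": 0,"jaw": 6},
    {"x": 0,"y": 0,"z": 0,"rx": 0,"ry": 0,"rz": 0,"jaw": 6},
  ],
)

```text
clock: 3.15
tool_pos: [0.5445, -0.118, 0.1582]
eef_rot: [-0.119, 0.993, -0.002, -0.0]
contact_force: [-0.4, -0.5, -0.2]
opening: 0.677
finger_force: 0.0
```

```bash
python3 -c "
from h import *
plan([.552,-.132,.034],14.2)"
```

```text
t 3.15 pos [ 544.5 -118.   158.2] h 13.64 q7 1.48 F [-0.4 -0.5 -0.2] M [0.07 0.03 0.03] op 59.6 ff 0.0
 turn [-0.004 -0.001 -0.01 ]  then shift cm [-0.38 -1.54 12.42]
```

Request:
send_rows(
  motion=[
    {"x": -0.4,"y": -1.5,"z": 3,"rx": 0,"ry": 0,"rz": -0.01,"jaw": 5},
    {"x": 0,"y": 0,"z": 3,"rx": 0,"ry": 0,"rz": 0,"jaw": 4},
    {"x": 0,"y": 0,"z": 2.5,"rx": 0,"ry": 0,"rz": 0,"jaw": 4},
    {"x": 0,"y": 0,"z": 0,"rx": 0,"ry": 0,"rz": 0,"jaw": 4},
    {"x": 0,"y": 0,"z": 0,"rx": 0,"ry": 0,"rz": 0,"jaw": 4},
  ],
)

```text
clock: 3.65
tool_pos: [0.5512, -0.1234, 0.0751]
eef_rot: [-0.129, 0.992, 0.0, -0.0]
contact_force: [0.5, -0.3, -0.3]
opening: 0.457
finger_force: 0.0
```

```bash
python3 -c "
from h import *
plan([.552,-.132,.034],14.2)"
```

```text
t 3.65 pos [ 551.2 -123.4   75.1] h 14.84 q7 1.44 F [ 0.5 -0.3 -0.3] M [0.09 0.02 0.01] op 40.2 ff 0.0
 turn [0.    0.    0.011]  then shift cm [ 0.14 -0.86  4.11]
```

Request:
send_rows(
  motion=[
    {"x": 0.1,"y": -0.9,"z": 0,"rx": 0,"ry": 0,"rz": 0.011,"jaw": 4},
    {"x": 0,"y": 0,"z": 1.3,"rx": 0,"ry": 0,"rz": 0,"jaw": 4},
    {"x": 0,"y": 0,"z": 1.4,"rx": 0,"ry": 0,"rz": 0,"jaw": 4},
    {"x": 0,"y": 0,"z": 1.4,"rx": 0,"ry": 0,"rz": 0,"jaw": 4},
    {"x": 0,"y": 0,"z": 0,"rx": 0,"ry": 0,"rz": 0,"jaw": 4},
  ],
)

```text
clock: 4.15
tool_pos: [0.5508, -0.1326, 0.0314]
eef_rot: [-0.124, 0.992, 0.001, -0.002]
contact_force: [0.1, 0.3, -0.4]
opening: 0.454
finger_force: 0.0
```

```bash
python3 -c "
from h import *
plan([.552,-.132,.034],14.2)"
```

```text
t 4.15 pos [ 550.8 -132.6   31.4] h 14.2 q7 1.42 F [ 0.1  0.3 -0.4] M [0.06 0.04 0.06] op 40.0 ff 0.0
 turn [ 0.002 -0.004 -0.   ]  then shift cm [-0.13  0.03 -0.26]
```

Request:
send_rows(
  motion=[
    {"x": 0,"y": 0,"z": 0,"rx": 0,"ry": 0,"rz": 0,"jaw": 0.5},
    {"x": 0,"y": 0,"z": 0,"rx": 0,"ry": 0,"rz": 0,"jaw": 0.5},
    {"x": 0,"y": 0,"z": 0,"rx": 0,"ry": 0,"rz": 0,"jaw": 0.5},
    {"x": 0,"y": 0,"z": 0,"rx": 0,"ry": 0,"rz": 0,"jaw": 0.5},
    {"x": 0,"y": 0,"z": 0,"rx": 0,"ry": 0,"rz": 0,"jaw": 0.5},
  ],
  grip_force=40,
)

```text
clock: 4.65
tool_pos: [0.5527, -0.1331, 0.034]
eef_rot: [-0.123, 0.992, -0.0, 0.0]
contact_force: [-0.3, -0.3, 1.8]
opening: 0.107
finger_force: 40.0
```

```bash
python3 -c "
from h import *
plan([.552,-.132,.034],14.2)"
```

```text
t 4.65 pos [ 552.7 -133.1   34. ] h 14.15 q7 1.42 F [-0.3 -0.3  1.8] M [ 0.1  -0.01 -0.02] op 9.4 ff 40.0
 turn [-0.     0.001 -0.001]  then shift cm [0.04 0.13 0.  ]
```

Request:
send_rows(
  motion=[
    {"x": 0,"y": 0,"z": -1,"rx": 0,"ry": 0,"rz": 0,"jaw": 0.5},
    {"x": 0,"y": 0,"z": -2,"rx": 0,"ry": 0,"rz": 0,"jaw": 0.5},
    {"x": 0,"y": 0,"z": -2,"rx": 0,"ry": 0,"rz": 0,"jaw": 0.5},
    {"x": 0,"y": 0,"z": -2,"rx": 0,"ry": 0,"rz": 0,"jaw": 0.5},
    {"x": 0,"y": 0,"z": -2,"rx": 0,"ry": 0,"rz": 0,"jaw": 0.5},
  ],
)

```text
clock: 5.15
tool_pos: [0.5521, -0.133, 0.1251]
eef_rot: [-0.123, 0.992, 0.0, -0.0]
contact_force: [0.9, -1.4, -2.4]
opening: 0.11
finger_force: 40.0
```

Request:
send_rows(
  motion=[
    {"x": 0,"y": 2,"z": 0,"rx": 0,"ry": 0,"rz": 0,"jaw": 0.5},
    {"x": 0,"y": 3,"z": 0,"rx": 0,"ry": 0,"rz": 0,"jaw": 0.5},
    {"x": 0,"y": 3,"z": 0,"rx": 0,"ry": 0,"rz": 0,"jaw": 0.5},
    {"x": 0,"y": 3,"z": 0,"rx": 0,"ry": 0,"rz": 0,"jaw": 0.5},
    {"x": 0,"y": 3,"z": 0,"rx": 0,"ry": 0,"rz": 0,"jaw": 0.5},
  ],
)

```text
clock: 5.65
tool_pos: [0.5177, 0.0038, 0.1244]
eef_rot: [-0.123, 0.992, 0.0, 0.0]
contact_force: [-0.6, -0.7, -1.5]
opening: 0.112
finger_force: 40.0
```

Request:
send_rows(
  motion=[
    {"x": 0,"y": 2,"z": 0,"rx": 0,"ry": 0,"rz": 0.12,"jaw": 0.5},
    {"x": 0,"y": 2,"z": 0,"rx": 0,"ry": 0,"rz": 0.12,"jaw": 0.5},
    {"x": 0,"y": 2,"z": 0,"rx": 0,"ry": 0,"rz": 0.12,"jaw": 0.5},
    {"x": 0,"y": 1,"z": 0,"rx": 0,"ry": 0,"rz": 0.12,"jaw": 0.5},
    {"x": 0,"y": 0,"z": 0,"rx": 0,"ry": 0,"rz": 0.12,"jaw": 0.5},
  ],
)

```text
clock: 6.15
tool_pos: [0.5118, 0.0747, 0.1244]
eef_rot: [0.176, 0.984, 0.001, 0.0]
contact_force: [0.1, -0.2, -2.2]
opening: 0.112
finger_force: 40.0
```

Request:
send_rows(
  motion=[
    {"x": 0,"y": 0,"z": 0,"rx": 0,"ry": 0,"rz": 0.12,"jaw": 0.5},
    {"x": 0,"y": 0,"z": 0,"rx": 0,"ry": 0,"rz": 0.12,"jaw": 0.5},
    {"x": 0,"y": 0,"z": 0,"rx": 0,"ry": 0,"rz": 0.12,"jaw": 0.5},
    {"x": 0,"y": 0,"z": 0,"rx": 0,"ry": 0,"rz": 0.12,"jaw": 0.5},
    {"x": 0,"y": 0,"z": 0,"rx": 0,"ry": 0,"rz": 0.12,"jaw": 0.5},
  ],
)

```text
clock: 6.65
tool_pos: [0.5115, 0.0723, 0.1243]
eef_rot: [0.461, 0.888, 0.0, -0.0]
contact_force: [0.5, -0.1, -1.7]
opening: 0.108
finger_force: 40.0
```

Request:
send_rows(
  motion=[
    {"x": 0,"y": 0,"z": 0,"rx": 0,"ry": 0,"rz": 0.08,"jaw": 0.5},
    {"x": 0,"y": 0,"z": 0,"rx": 0,"ry": 0,"rz": 0,"jaw": 0.5},
    {"x": 0,"y": 0,"z": 0,"rx": 0,"ry": 0,"rz": 0,"jaw": 0.5},
    {"x": 0,"y": 0,"z": 0,"rx": 0,"ry": 0,"rz": 0,"jaw": 0.5},
    {"x": 0,"y": 0,"z": 0,"rx": 0,"ry": 0,"rz": 0,"jaw": 0.5},
  ],
)

```text
clock: 7.15
tool_pos: [0.5117, 0.0719, 0.1238]
eef_rot: [0.493, 0.87, 0.0, -0.0]
contact_force: [0.3, -0.8, -1.7]
opening: 0.109
finger_force: 40.0
```

```bash
python3 -c "
from h import *
plan([.530,.1496,.090],-59.4)"
```

```text
t 7.15 pos [511.7  71.9 123.8] h -59.13 q7 0.33 F [ 0.3 -0.8 -1.7] M [-0.05  0.02 -0.04] op 9.6 ff 40.0
 turn [ 0.    -0.     0.005]  then shift cm [5.75 5.53 3.38]
```

Request:
send_rows(
  motion=[
    {"x": 2,"y": 2,"z": 0,"rx": 0,"ry": 0,"rz": 0.005,"jaw": 0.5},
    {"x": 2,"y": 2,"z": 0,"rx": 0,"ry": 0,"rz": 0,"jaw": 0.5},
    {"x": 1.75,"y": 1.55,"z": 1,"rx": 0,"ry": 0,"rz": 0,"jaw": 0.5},
    {"x": 0,"y": 0,"z": 1.9,"rx": 0,"ry": 0,"rz": 0,"jaw": 0.5},
    {"x": 0,"y": 0,"z": 0,"rx": 0,"ry": 0,"rz": 0,"jaw": 0.5},
  ],
)

```text
clock: 7.65
tool_pos: [0.5286, 0.1502, 0.093]
eef_rot: [0.495, 0.869, -0.001, -0.002]
contact_force: [-0.6, -0.1, -1.1]
opening: 0.112
finger_force: 40.0
```

Request:
send_rows(
  motion=[
    {"x": 0,"y": 0,"z": 0,"rx": 0,"ry": 0,"rz": 0,"jaw": 0.5},
    {"x": 0,"y": 0,"z": 0,"rx": 0,"ry": 0,"rz": 0,"jaw": 0.5},
    {"x": 0,"y": 0,"z": 0,"rx": 0,"ry": 0,"rz": 0,"jaw": 0.5},
    {"x": 0,"y": 0,"z": 0,"rx": 0,"ry": 0,"rz": 0,"jaw": 0.5},
    {"x": 0,"y": 0,"z": 0,"rx": 0,"ry": 0,"rz": 0,"jaw": 0.5},
  ],
)

```text
clock: 8.15
tool_pos: [0.5304, 0.1495, 0.0951]
eef_rot: [0.496, 0.868, 0.0, 0.0]
contact_force: [0.2, 0.6, -2.2]
opening: 0.114
finger_force: 40.0
```

Run:
```python
from h import *
plan([.530,.1496,.090],-59.4)
t=snapshot("top");a=t["img"];b=snapshot("side")["img"]
z=lambda i,x,y,w,h,k:cv2.resize(i[y:y+h,x:x+w],None,fx=k,fy=k,interpolation=cv2.INTER_CUBIC)
A=z(a,180,205,120,100,5);B=z(b,222,190,100,90,5)[:500]
B=cv2.copyMakeBorder(B,0,500-B.shape[0],0,0,cv2.BORDER_CONSTANT)
cv2.imwrite("pics/p1.png",cv2.resize(np.hstack([A,B]),(800,364))[:,:,::-1]); cv2.imwrite("pics/pa.png",A[:,:,::-1])
```

```text
t 8.15 pos [530.4 149.5  95.1] h -59.48 q7 0.24 F [ 0.2  0.6 -2.2] M [-0.11  0.01 -0.05] op 10.1 ff 40.0
 turn [ 0.001  0.    -0.001]  then shift cm [ 0.03 -0.03  0.51]
```

View pics/p1.png

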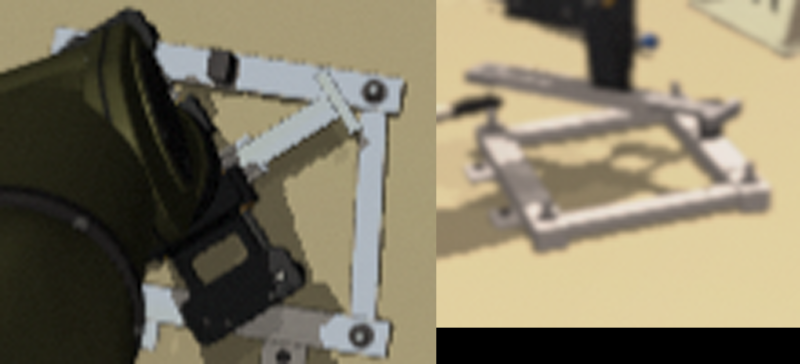

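The top view shows the nose near the far right pin with the eye hidden by the arm. The side view shows the eye plate above the near left pin, so I lower it carefully.

Request:
send_rows(
  motion=[
    {"x": 0,"y": 0,"z": 0.8,"rx": 0,"ry": 0,"rz": 0,"jaw": 0.5},
    {"x": 0,"y": 0,"z": 0.8,"rx": 0,"ry": 0,"rz": 0,"jaw": 0.5},
    {"x": 0,"y": 0,"z": 0.6,"rx": 0,"ry": 0,"rz": 0,"jaw": 0.5},
    {"x": 0,"y": 0,"z": 0,"rx": 0,"ry": 0,"rz": 0,"jaw": 0.5},
    {"x": 0,"y": 0,"z": 0,"rx": 0,"ry": 0,"rz": 0,"jaw": 0.5},
  ],
)

```text
clock: 8.75
tool_pos: [0.5299, 0.1496, 0.0723]
eef_rot: [0.496, 0.868, -0.0, -0.0]
contact_force: [0.7, 0.1, -2.4]
opening: 0.108
finger_force: 40.0
```

Request:
send_rows(
  motion=[
    {"x": 0,"y": 0,"z": 0.2,"rx": 0,"ry": 0,"rz": 0,"jaw": 0.5},
    {"x": 0,"y": 0,"z": 0.2,"rx": 0,"ry": 0,"rz": 0,"jaw": 0.5},
    {"x": 0,"y": 0,"z": 0.2,"rx": 0,"ry": 0,"rz": 0,"jaw": 0.5},
    {"x": 0,"y": 0,"z": 0,"rx": 0,"ry": 0,"rz": 0,"jaw": 0.5},
    {"x": 0,"y": 0,"z": 0,"rx": 0,"ry": 0,"rz": 0,"jaw": 0.5},
  ],
)

```text
clock: 9.25
tool_pos: [0.5302, 0.1497, 0.0667]
eef_rot: [0.496, 0.868, 0.0, -0.0]
contact_force: [-0.1, -0.1, -1.1]
opening: 0.107
finger_force: 40.0
```

Run:
```python
from h import *
plan([.5304,.1495,.054],-59.4)
```

```text
t 9.25 pos [530.2 149.7  66.7] h -59.46 q7 0.24 F [-0.1 -0.1 -1.1] M [-0.06  0.02 -0.04] op 9.4 ff 40.0
 turn [ 0.    -0.    -0.001]  then shift cm [-0.03  0.01  1.27]
```

Request:
send_rows(
  motion=[
    {"x": 0,"y": 0,"z": 0.2,"rx": 0,"ry": 0,"rz": 0,"jaw": 0.5},
    {"x": 0,"y": 0,"z": 0.2,"rx": 0,"ry": 0,"rz": 0,"jaw": 0.5},
    {"x": 0,"y": 0,"z": 0.2,"rx": 0,"ry": 0,"rz": 0,"jaw": 0.5},
    {"x": 0,"y": 0,"z": 0,"rx": 0,"ry": 0,"rz": 0,"jaw": 0.5},
    {"x": 0,"y": 0,"z": 0,"rx": 0,"ry": 0,"rz": 0,"jaw": 0.5},
  ],
)

```text
clock: 9.75
tool_pos: [0.5301, 0.1497, 0.0606]
eef_rot: [0.496, 0.868, -0.0, -0.0]
contact_force: [-0.2, -0.2, -1.8]
opening: 0.111
finger_force: 40.0
```

Run:
```python
from h import *
plan([.5304,.1495,.054],-59.4)
t=snapshot("top");a=t["img"];b=snapshot("side")["img"]
z=lambda i,x,y,w,h,k:cv2.resize(i[y:y+h,x:x+w],None,fx=k,fy=k,interpolation=cv2.INTER_CUBIC)
A=z(a,230,205,70,80,7);B=z(b,225,200,80,60,7)
B=cv2.copyMakeBorder(B,0,140,0,0,cv2.BORDER_CONSTANT)
C=np.hstack([A,B]);C=cv2.resize(C,(800,int(C.shape[0]*800/C.shape[1])));print(C.shape)
cv2.imwrite("pics/p2.png",C[:,:,::-1])
```

```text
t 9.75 pos [530.1 149.7  60.6] h -59.46 q7 0.24 F [-0.2 -0.2 -1.8] M [-0.04  0.06 -0.04] op 9.8 ff 40.0
 turn [-0.    -0.    -0.001]  then shift cm [-0.03  0.02  0.66]
(426, 800, 3)
```

View pics/p2.png

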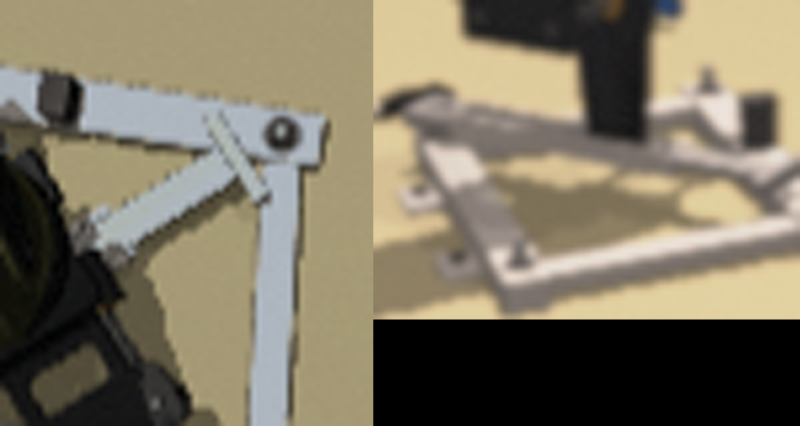

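The top view shows the nose at (238,158), short of the far right pin at (282,133) and aimed at it. The side view shows the eye plate around the near left pin. I lower it fully.

Request:
send_rows(
  motion=[
    {"x": 0,"y": 0,"z": 0.2,"rx": 0,"ry": 0,"rz": 0,"jaw": 0.5},
    {"x": 0,"y": 0,"z": 0.2,"rx": 0,"ry": 0,"rz": 0,"jaw": 0.5},
    {"x": 0,"y": 0,"z": 0.2,"rx": 0,"ry": 0,"rz": 0,"jaw": 0.5},
    {"x": 0,"y": 0,"z": 0,"rx": 0,"ry": 0,"rz": 0,"jaw": 0.5},
    {"x": 0,"y": 0,"z": 0,"rx": 0,"ry": 0,"rz": 0,"jaw": 0.5},
  ],
)

```text
clock: 10.35
tool_pos: [0.5301, 0.1496, 0.0546]
eef_rot: [0.496, 0.868, -0.0, -0.0]
contact_force: [-0.4, 1.1, -1.1]
opening: 0.106
finger_force: 40.0
```

Run:
```python
from h import *
plan([.5304,.1495,.054],-59.4)
```

```text
t 10.35 pos [530.1 149.6  54.6] h -59.46 q7 0.24 F [-0.4  1.1 -1.1] M [-0.07 -0.02  0.01] op 9.3 ff 40.0
 turn [-0.    -0.    -0.001]  then shift cm [-0.03  0.02  0.06]
```

Request:
send_rows(
  motion=[
    {"x": -0.2,"y": 0,"z": 0.05,"rx": 0,"ry": 0,"rz": 0,"jaw": 0.5},
    {"x": -0.3,"y": 0,"z": 0,"rx": 0,"ry": 0,"rz": 0,"jaw": 0.5},
    {"x": -0.3,"y": 0,"z": 0,"rx": 0,"ry": 0,"rz": 0,"jaw": 0.5},
    {"x": -0.2,"y": 0,"z": 0,"rx": 0,"ry": 0,"rz": 0,"jaw": 0.5},
    {"x": 0,"y": 0,"z": 0,"rx": 0,"ry": 0,"rz": 0,"jaw": 0.5},
  ],
)

```text
clock: 10.85
tool_pos: [0.5355, 0.1405, 0.0543]
eef_rot: [0.496, 0.868, -0.0, 0.0]
contact_force: [-0.9, 0.0, -1.6]
opening: 0.111
finger_force: 40.0
```

Request:
send_rows(
  motion=[
    {"x": -0.1,"y": 0,"z": 0,"rx": 0,"ry": 0,"rz": 0,"jaw": 0.5},
    {"x": 0,"y": 0,"z": 0,"rx": 0,"ry": 0,"rz": 0,"jaw": 0.5},
    {"x": -0.1,"y": 0,"z": 0,"rx": 0,"ry": 0,"rz": 0,"jaw": 0.5},
    {"x": 0,"y": 0,"z": 0,"rx": 0,"ry": 0,"rz": 0,"jaw": 0.5},
    {"x": 0,"y": 0,"z": 0,"rx": 0,"ry": 0,"rz": 0,"jaw": 0.5},
  ],
)

```text
clock: 11.35
tool_pos: [0.5362, 0.1394, 0.0542]
eef_rot: [0.496, 0.868, 0.0, -0.0]
contact_force: [-0.9, 0.3, -2.1]
opening: 0.108
finger_force: 40.0
```

Run:
```python
from h import *
plan([.5301,.1496,.054],-59.4)
```

```text
t 11.35 pos [536.2 139.4  54.2] h -59.46 q7 0.25 F [-0.9  0.3 -2.1] M [ 0.11  0.11 -0.04] op 9.5 ff 40.0
 turn [ 0.    -0.    -0.001]  then shift cm [ 1.19 -0.01  0.02]
```

Request:
send_rows(
  motion=[
    {"x": -0.1,"y": 0,"z": 0,"rx": 0,"ry": 0,"rz": 0,"jaw": 0.5},
    {"x": 0,"y": 0,"z": 0,"rx": 0,"ry": 0,"rz": 0,"jaw": 0.5},
    {"x": 0,"y": 0,"z": 0,"rx": 0,"ry": 0,"rz": 0,"jaw": 0.5},
    {"x": 0,"y": 0,"z": 0,"rx": 0,"ry": 0,"rz": 0,"jaw": 0.5},
    {"x": 0,"y": 0,"z": 0,"rx": 0,"ry": 0,"rz": 0,"jaw": 0.5},
  ],
)

```text
clock: 11.85
tool_pos: [0.5368, 0.1384, 0.0542]
eef_rot: [0.496, 0.868, 0.0, 0.0]
contact_force: [-1.4, 1.4, -2.0]
opening: 0.117
finger_force: 40.0
```

Request:
send_rows(
  motion=[
    {"x": -0.05,"y": 0,"z": 0,"rx": 0,"ry": 0,"rz": 0,"jaw": 0.5},
    {"x": 0,"y": 0,"z": 0,"rx": 0,"ry": 0,"rz": 0,"jaw": 0.5},
    {"x": -0.05,"y": 0,"z": 0,"rx": 0,"ry": 0,"rz": 0,"jaw": 0.5},
    {"x": 0,"y": 0,"z": 0,"rx": 0,"ry": 0,"rz": 0,"jaw": 0.5},
    {"x": 0,"y": 0,"z": 0,"rx": 0,"ry": 0,"rz": 0,"jaw": 0.5},
  ],
)

```text
clock: 12.35
tool_pos: [0.5373, 0.1376, 0.0542]
eef_rot: [0.496, 0.868, 0.0, -0.0]
contact_force: [-0.9, 2.2, -1.3]
opening: 0.114
finger_force: 40.0
```

Run:
```python
from h import *
plan([.5301,.1496,.054],-59.4)
```

```text
t 12.35 pos [537.3 137.6  54.2] h -59.46 q7 0.25 F [-0.9  2.2 -1.3] M [0.19 0.14 0.04] op 10.0 ff 40.0
 turn [-0.    -0.    -0.001]  then shift cm [ 1.4  -0.    0.02]
```

Request:
send_rows(
  motion=[
    {"x": -0.05,"y": 0,"z": 0,"rx": 0,"ry": 0,"rz": 0,"jaw": 0.5},
    {"x": 0,"y": 0,"z": 0,"rx": 0,"ry": 0,"rz": 0,"jaw": 0.5},
    {"x": -0.05,"y": 0,"z": 0,"rx": 0,"ry": 0,"rz": 0,"jaw": 0.5},
    {"x": 0,"y": 0,"z": 0,"rx": 0,"ry": 0,"rz": 0,"jaw": 0.5},
    {"x": 0,"y": 0,"z": 0,"rx": 0,"ry": 0,"rz": 0,"jaw": 0.5},
  ],
)

```text
clock: 12.85
tool_pos: [0.5375, 0.1374, 0.0542]
eef_rot: [0.496, 0.868, 0.0, -0.0]
contact_force: [-3.0, 3.5, -1.3]
opening: 0.112
finger_force: 40.0
```

Request:
send_rows(
  motion=[
    {"x": -0.05,"y": 0,"z": 0,"rx": 0,"ry": 0,"rz": 0,"jaw": 0.5},
    {"x": 0,"y": 0,"z": 0,"rx": 0,"ry": 0,"rz": 0,"jaw": 0.5},
    {"x": 0,"y": 0,"z": 0,"rx": 0,"ry": 0,"rz": 0,"jaw": 0.5},
    {"x": 0,"y": 0,"z": 0,"rx": 0,"ry": 0,"rz": 0,"jaw": 0.5},
    {"x": 0,"y": 0,"z": 0,"rx": 0,"ry": 0,"rz": 0,"jaw": 0.5},
  ],
)

```text
clock: 13.35
tool_pos: [0.5375, 0.1373, 0.0542]
eef_rot: [0.496, 0.869, 0.0, -0.001]
contact_force: [-3.4, 4.5, -0.7]
opening: 0.112
finger_force: 40.0
```

Run:
```python
from h import *
plan([.5301,.1496,.054],-59.4)
```

```text
t 13.35 pos [537.5 137.3  54.2] h -59.41 q7 0.25 F [-3.4  4.5 -0.7] M [ 0.82  0.63 -0.06] op 9.8 ff 40.0
 turn [-0.    -0.001 -0.   ]  then shift cm [ 1.43 -0.01  0.02]
```

Contact with the far right pin: the slide stalled at 14.3 mm with about 5.6 N along the rule. I relax, lift and turn for the other diagonal.

Request:
send_rows(
  motion=[
    {"x": 0.12,"y": 0,"z": 0,"rx": 0,"ry": 0,"rz": 0,"jaw": 0.5},
    {"x": 0,"y": 0,"z": 0,"rx": 0,"ry": 0,"rz": 0,"jaw": 0.5},
    {"x": 0,"y": 0,"z": -0.5,"rx": 0,"ry": 0,"rz": 0,"jaw": 0.5},
    {"x": 0,"y": 0,"z": -1,"rx": 0,"ry": 0,"rz": 0,"jaw": 0.5},
    {"x": 0,"y": 0,"z": -1,"rx": 0,"ry": 0,"rz": 0,"jaw": 0.5},
  ],
)

```text
clock: 13.85
tool_pos: [0.5382, 0.1362, 0.0802]
eef_rot: [0.496, 0.868, -0.0, 0.001]
contact_force: [-0.4, -1.1, -1.8]
opening: 0.109
finger_force: 40.0
```

Request:
send_rows(
  motion=[
    {"x": 0,"y": 0,"z": -1.5,"rx": 0,"ry": 0,"rz": 0,"jaw": 0.5},
    {"x": 0,"y": 0,"z": -1.5,"rx": 0,"ry": 0,"rz": 0,"jaw": 0.5},
    {"x": 0,"y": 0,"z": -1,"rx": 0,"ry": 0,"rz": 0,"jaw": 0.5},
    {"x": 0,"y": 0,"z": 0,"rx": 0,"ry": 0,"rz": 0,"jaw": 0.5},
    {"x": 0,"y": 0,"z": 0,"rx": 0,"ry": 0,"rz": -0.1,"jaw": 0.5},
  ],
)

```text
clock: 14.35
tool_pos: [0.5378, 0.1371, 0.1196]
eef_rot: [0.451, 0.892, 0.0, 0.001]
contact_force: [-0.2, 0.0, -1.2]
opening: 0.106
finger_force: 40.0
```

Request:
send_rows(
  motion=[
    {"x": 0,"y": 0,"z": 0,"rx": 0,"ry": 0,"rz": -0.12,"jaw": 0.5},
    {"x": 0,"y": 0,"z": 0,"rx": 0,"ry": 0,"rz": -0.12,"jaw": 0.5},
    {"x": 0,"y": 0,"z": 0,"rx": 0,"ry": 0,"rz": -0.12,"jaw": 0.5},
    {"x": 0,"y": 0,"z": 0,"rx": 0,"ry": 0,"rz": -0.12,"jaw": 0.5},
    {"x": 0,"y": 0,"z": 0,"rx": 0,"ry": 0,"rz": -0.12,"jaw": 0.5},
  ],
)

```text
clock: 14.85
tool_pos: [0.5373, 0.1368, 0.1188]
eef_rot: [0.166, 0.986, -0.0, -0.0]
contact_force: [-0.4, -0.5, -2.4]
opening: 0.108
finger_force: 40.0
```

Request:
send_rows(
  motion=[
    {"x": 0,"y": 0,"z": 0,"rx": 0,"ry": 0,"rz": -0.12,"jaw": 0.5},
    {"x": 0,"y": 0,"z": 0,"rx": 0,"ry": 0,"rz": -0.12,"jaw": 0.5},
    {"x": 0,"y": 0,"z": 0,"rx": 0,"ry": 0,"rz": -0.12,"jaw": 0.5},
    {"x": 0,"y": 0,"z": 0,"rx": 0,"ry": 0,"rz": -0.12,"jaw": 0.5},
    {"x": 0,"y": 0,"z": 0,"rx": 0,"ry": 0,"rz": -0.12,"jaw": 0.5},
  ],
)

```text
clock: 15.35
tool_pos: [0.5374, 0.1368, 0.1188]
eef_rot: [-0.133, 0.991, -0.0, -0.0]
contact_force: [0.2, -0.3, -1.6]
opening: 0.108
finger_force: 40.0
```

Request:
send_rows(
  motion=[
    {"x": 0,"y": 0,"z": 0,"rx": 0,"ry": 0,"rz": -0.12,"jaw": 0.5},
    {"x": 0,"y": 0,"z": 0,"rx": 0,"ry": 0,"rz": -0.12,"jaw": 0.5},
    {"x": 0,"y": 0,"z": 0,"rx": 0,"ry": 0,"rz": -0.12,"jaw": 0.5},
    {"x": 0,"y": 0,"z": 0,"rx": 0,"ry": 0,"rz": -0.12,"jaw": 0.5},
    {"x": 0,"y": 0,"z": 0,"rx": 0,"ry": 0,"rz": 0,"jaw": 0.5},
  ],
)

```text
clock: 15.85
tool_pos: [0.5374, 0.1366, 0.1187]
eef_rot: [-0.362, 0.932, 0.0, -0.0]
contact_force: [0.3, -0.1, -1.3]
opening: 0.107
finger_force: 40.0
```

Run:
```python
from h import *
plan([.5293,.1466,.095],43.06)
```

```text
t 15.85 pos [537.4 136.6 118.7] h 42.49 q7 1.42 F [ 0.3 -0.1 -1.3] M [0.1  0.   0.01] op 9.4 ff 40.0
 turn [ 0.    -0.001 -0.01 ]  then shift cm [-0.09  1.28  2.37]
```

Request:
send_rows(
  motion=[
    {"x": -0.1,"y": 1.3,"z": 0,"rx": 0,"ry": 0,"rz": -0.01,"jaw": 0.5},
    {"x": 0,"y": 0,"z": 1.2,"rx": 0,"ry": 0,"rz": 0,"jaw": 0.5},
    {"x": 0,"y": 0,"z": 1.2,"rx": 0,"ry": 0,"rz": 0,"jaw": 0.5},
    {"x": 0,"y": 0,"z": 0,"rx": 0,"ry": 0,"rz": 0,"jaw": 0.5},
    {"x": 0,"y": 0,"z": 0,"rx": 0,"ry": 0,"rz": 0,"jaw": 0.5},
  ],
)

```text
clock: 16.35
tool_pos: [0.529, 0.1473, 0.0944]
eef_rot: [-0.367, 0.93, -0.0, -0.001]
contact_force: [-0.8, -0.1, -1.6]
opening: 0.109
finger_force: 40.0
```

Run:
```python
from h import *
plan([.5293,.1466,.095],43.06)
t=snapshot("top");a=t["img"];s=snapshot("side");b=s["img"]
z=lambda i,x,y,w,h,k:cv2.resize(i[y:y+h,x:x+w],None,fx=k,fy=k,interpolation=cv2.INTER_CUBIC)
A=z(a,190,205,110,105,5);B=z(b,225,190,85,75,7)
C=np.hstack([A,B]);print(C.shape);C=cv2.resize(C,(800,int(C.shape[0]*800/C.shape[1])))
cv2.imwrite("pics/p3.png",C[:,:,::-1])
p=get_state()["tool_pos"];u=np.array([.7306,.6828,0]);e=p-.1315*u;e[2]=p[2]-.034+.010
print("pred eye px top",proj(t,e),"side",proj(s,e),"pin",proj(s,[.4333,.0565,.036]),"nose top",proj(t,p+.1042*u-[0,0,.020]))
```

```text
t 16.35 pos [529.  147.3  94.4] h 43.08 q7 1.37 F [-0.8 -0.1 -1.6] M [ 0.13 -0.05  0.02] op 9.6 ff 40.0
 turn [ 0.    -0.002  0.   ]  then shift cm [ 0.03 -0.07 -0.06]
(525, 1145, 3)
pred eye px top [[276.6335027  297.54805735]] side [[250.65765139 230.37205545]] pin [[251.51917654 243.04416798]] nose top [[204.81722194 224.42472767]]
```

View pics/p3.png

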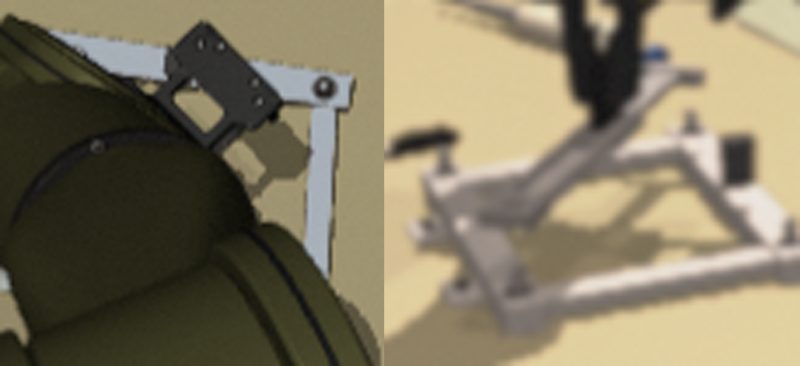

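The side view shows the eye plate at about (505,205), above the near right pin at (518,280), as predicted. I lower in steps.

Request:
send_rows(
  motion=[
    {"x": 0,"y": -0.05,"z": 0.8,"rx": 0,"ry": 0,"rz": 0,"jaw": 0.5},
    {"x": 0,"y": 0,"z": 0.8,"rx": 0,"ry": 0,"rz": 0,"jaw": 0.5},
    {"x": 0,"y": 0,"z": 0.6,"rx": 0,"ry": 0,"rz": 0,"jaw": 0.5},
    {"x": 0,"y": 0,"z": 0,"rx": 0,"ry": 0,"rz": 0,"jaw": 0.5},
    {"x": 0,"y": 0,"z": 0,"rx": 0,"ry": 0,"rz": 0,"jaw": 0.5},
  ],
)

```text
clock: 16.95
tool_pos: [0.5296, 0.1473, 0.073]
eef_rot: [-0.367, 0.93, 0.0, -0.0]
contact_force: [0.8, 0.4, -1.2]
opening: 0.106
finger_force: 40.0
```

Request:
send_rows(
  motion=[
    {"x": 0,"y": 0,"z": 0.2,"rx": 0,"ry": 0,"rz": 0,"jaw": 0.5},
    {"x": 0,"y": 0,"z": 0.2,"rx": 0,"ry": 0,"rz": 0,"jaw": 0.5},
    {"x": 0,"y": 0,"z": 0.2,"rx": 0,"ry": 0,"rz": 0,"jaw": 0.5},
    {"x": 0,"y": 0,"z": 0,"rx": 0,"ry": 0,"rz": 0,"jaw": 0.5},
    {"x": 0,"y": 0,"z": 0,"rx": 0,"ry": 0,"rz": 0,"jaw": 0.5},
  ],
)

```text
clock: 17.45
tool_pos: [0.5297, 0.1473, 0.0672]
eef_rot: [-0.367, 0.93, 0.0, -0.0]
contact_force: [0.1, -0.1, -1.4]
opening: 0.114
finger_force: 40.0
```

Run:
```python
from h import *
plan([.5293,.1466,.054],43.06)
```

```text
t 17.45 pos [529.7 147.3  67.2] h 43.1 q7 1.34 F [ 0.1 -0.1 -1.4] M [0.08 0.01 0.  ] op 10.0 ff 40.0
 turn [ 0.    -0.     0.001]  then shift cm [ 0.07 -0.02  1.32]
```

No contact yet; I continue.

Request:
send_rows(
  motion=[
    {"x": 0.05,"y": 0,"z": 0.2,"rx": 0,"ry": 0,"rz": 0,"jaw": 0.5},
    {"x": 0,"y": 0,"z": 0.2,"rx": 0,"ry": 0,"rz": 0,"jaw": 0.5},
    {"x": 0,"y": 0,"z": 0.2,"rx": 0,"ry": 0,"rz": 0,"jaw": 0.5},
    {"x": 0,"y": 0,"z": 0,"rx": 0,"ry": 0,"rz": 0,"jaw": 0.5},
    {"x": 0,"y": 0,"z": 0,"rx": 0,"ry": 0,"rz": 0,"jaw": 0.5},
  ],
)

```text
clock: 17.95
tool_pos: [0.5293, 0.1469, 0.0611]
eef_rot: [-0.367, 0.93, 0.0, -0.0]
contact_force: [0.6, 0.1, -1.3]
opening: 0.111
finger_force: 40.0
```

Run:
```python
from h import *
plan([.5293,.1466,.054],43.06)
b=snapshot("side")["img"]
B=cv2.resize(b[190:265,225:310],None,fx=8,fy=8,interpolation=cv2.INTER_CUBIC)
cv2.imwrite("pics/p4.png",B[:,:,::-1])
```

```text
t 17.95 pos [529.3 146.9  61.1] h 43.1 q7 1.34 F [ 0.6  0.1 -1.3] M [ 0.1  -0.02 -0.  ] op 9.8 ff 40.0
 turn [ 0.    -0.     0.001]  then shift cm [ 0.02 -0.03  0.71]
```

View pics/p4.png

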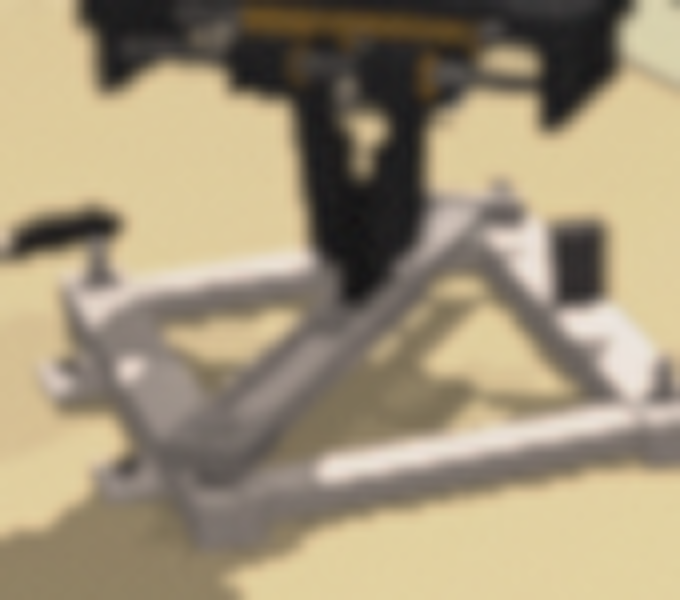

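The eye plate sits around the near right pin at about (215,450), and the nose is close to the far left pin at (500,190). I finish the descent, then slide out.

Request:
send_rows(
  motion=[
    {"x": 0,"y": 0,"z": 0.25,"rx": 0,"ry": 0,"rz": 0,"jaw": 0.5},
    {"x": 0,"y": 0,"z": 0.25,"rx": 0,"ry": 0,"rz": 0,"jaw": 0.5},
    {"x": 0,"y": 0,"z": 0.2,"rx": 0,"ry": 0,"rz": 0,"jaw": 0.5},
    {"x": 0,"y": 0,"z": 0,"rx": 0,"ry": 0,"rz": 0,"jaw": 0.5},
    {"x": 0,"y": 0,"z": 0,"rx": 0,"ry": 0,"rz": 0,"jaw": 0.5},
  ],
)

```text
clock: 18.5
tool_pos: [0.5293, 0.1469, 0.0541]
eef_rot: [-0.367, 0.93, 0.0, -0.0]
contact_force: [0.6, 0.1, -0.4]
opening: 0.111
finger_force: 40.0
```

Run:
```python
from h import *
plan([.5293,.1466,.054],43.06)
p=get_state()["tool_pos"][:2];print("gap est mm",1000*(np.linalg.norm(np.array([.6288,.2387])-p)-.1042-.0045))
```

```text
t 18.5 pos [529.3 146.9  54.1] h 43.1 q7 1.33 F [ 0.6  0.1 -0.4] M [ 0.08 -0.01 -0.02] op 9.8 ff 40.0
 turn [ 0.    -0.     0.001]  then shift cm [ 0.02 -0.02  0.01]
gap est mm 26.697121292076844
```

Request:
send_rows(
  motion=[
    {"x": -0.4,"y": 0,"z": 0,"rx": 0,"ry": 0,"rz": 0,"jaw": 0.5},
    {"x": -0.6,"y": 0,"z": 0,"rx": 0,"ry": 0,"rz": 0,"jaw": 0.5},
    {"x": -0.6,"y": 0,"z": 0,"rx": 0,"ry": 0,"rz": 0,"jaw": 0.5},
    {"x": -0.6,"y": 0,"z": 0,"rx": 0,"ry": 0,"rz": 0,"jaw": 0.5},
    {"x": 0,"y": 0,"z": 0,"rx": 0,"ry": 0,"rz": 0,"jaw": 0.5},
  ],
)

```text
clock: 19.0
tool_pos: [0.5465, 0.1632, 0.0543]
eef_rot: [-0.367, 0.93, 0.001, 0.001]
contact_force: [0.0, 0.4, -2.0]
opening: 0.113
finger_force: 40.0
```

Request:
send_rows(
  motion=[
    {"x": -0.1,"y": 0,"z": 0,"rx": 0,"ry": 0,"rz": 0,"jaw": 0.5},
    {"x": 0,"y": 0,"z": 0,"rx": 0,"ry": 0,"rz": 0,"jaw": 0.5},
    {"x": -0.1,"y": 0,"z": 0,"rx": 0,"ry": 0,"rz": 0,"jaw": 0.5},
    {"x": 0,"y": 0,"z": 0,"rx": 0,"ry": 0,"rz": 0,"jaw": 0.5},
    {"x": 0,"y": 0,"z": 0,"rx": 0,"ry": 0,"rz": 0,"jaw": 0.5},
  ],
)

```text
clock: 19.5
tool_pos: [0.5468, 0.1632, 0.0542]
eef_rot: [-0.367, 0.93, 0.0, -0.0]
contact_force: [-1.0, -0.5, -1.3]
opening: 0.106
finger_force: 40.0
```

Request:
send_rows(
  motion=[
    {"x": -0.05,"y": 0,"z": 0,"rx": 0,"ry": 0,"rz": 0,"jaw": 0.5},
    {"x": 0,"y": 0,"z": 0,"rx": 0,"ry": 0,"rz": 0,"jaw": 0.5},
    {"x": -0.05,"y": 0,"z": 0,"rx": 0,"ry": 0,"rz": 0,"jaw": 0.5},
    {"x": 0,"y": 0,"z": 0,"rx": 0,"ry": 0,"rz": 0,"jaw": 0.5},
    {"x": 0,"y": 0,"z": 0,"rx": 0,"ry": 0,"rz": 0,"jaw": 0.5},
  ],
)

```text
clock: 20.0
tool_pos: [0.5475, 0.1639, 0.0542]
eef_rot: [-0.367, 0.93, -0.0, -0.0]
contact_force: [-1.4, -0.8, -1.8]
opening: 0.108
finger_force: 40.0
```

Run:
```python
from h import *
plan([.5293,.1469,.054],43.06)
```

```text
t 20.0 pos [547.5 163.9  54.2] h 43.1 q7 1.35 F [-1.4 -0.8 -1.8] M [-0.15  0.26 -0.02] op 9.5 ff 40.0
 turn [ 0.    -0.     0.001]  then shift cm [2.49 0.   0.02]
```

Request:
send_rows(
  motion=[
    {"x": -0.05,"y": 0,"z": 0,"rx": 0,"ry": 0,"rz": 0,"jaw": 0.5},
    {"x": 0,"y": 0,"z": 0,"rx": 0,"ry": 0,"rz": 0,"jaw": 0.5},
    {"x": -0.05,"y": 0,"z": 0,"rx": 0,"ry": 0,"rz": 0,"jaw": 0.5},
    {"x": 0,"y": 0,"z": 0,"rx": 0,"ry": 0,"rz": 0,"jaw": 0.5},
    {"x": 0,"y": 0,"z": 0,"rx": 0,"ry": 0,"rz": 0,"jaw": 0.5},
  ],
)

```text
clock: 20.5
tool_pos: [0.5484, 0.1647, 0.0542]
eef_rot: [-0.367, 0.93, 0.0, 0.0]
contact_force: [-1.4, -1.1, -2.0]
opening: 0.106
finger_force: 40.0
```

Request:
send_rows(
  motion=[
    {"x": -0.05,"y": 0,"z": 0,"rx": 0,"ry": 0,"rz": 0,"jaw": 0.5},
    {"x": 0,"y": 0,"z": 0,"rx": 0,"ry": 0,"rz": 0,"jaw": 0.5},
    {"x": 0,"y": 0,"z": 0,"rx": 0,"ry": 0,"rz": 0,"jaw": 0.5},
    {"x": 0,"y": 0,"z": 0,"rx": 0,"ry": 0,"rz": 0,"jaw": 0.5},
    {"x": 0,"y": 0,"z": 0,"rx": 0,"ry": 0,"rz": 0,"jaw": 0.5},
  ],
)

```text
clock: 21.0
tool_pos: [0.5488, 0.1651, 0.0542]
eef_rot: [-0.367, 0.93, 0.0, 0.0]
contact_force: [-1.3, -1.0, -2.7]
opening: 0.106
finger_force: 40.0
```

Run:
```python
from h import *
plan([.5293,.1469,.054],43.06)
```

```text
t 21.0 pos [548.8 165.1  54.2] h 43.1 q7 1.35 F [-1.3 -1.  -2.7] M [-0.08  0.22 -0.03] op 9.4 ff 40.0
 turn [0.    0.    0.001]  then shift cm [2.66 0.   0.02]
```

Request:
send_rows(
  motion=[
    {"x": -0.05,"y": 0,"z": 0,"rx": 0,"ry": 0,"rz": 0,"jaw": 0.5},
    {"x": 0,"y": 0,"z": 0,"rx": 0,"ry": 0,"rz": 0,"jaw": 0.5},
    {"x": -0.05,"y": 0,"z": 0,"rx": 0,"ry": 0,"rz": 0,"jaw": 0.5},
    {"x": 0,"y": 0,"z": 0,"rx": 0,"ry": 0,"rz": 0,"jaw": 0.5},
    {"x": 0,"y": 0,"z": 0,"rx": 0,"ry": 0,"rz": 0,"jaw": 0.5},
  ],
)

```text
clock: 21.5
tool_pos: [0.5492, 0.1654, 0.0542]
eef_rot: [-0.367, 0.93, -0.0, -0.0]
contact_force: [-2.6, -1.9, -1.6]
opening: 0.113
finger_force: 40.0
```

Request:
send_rows(
  motion=[
    {"x": -0.05,"y": 0,"z": 0,"rx": 0,"ry": 0,"rz": 0,"jaw": 0.5},
    {"x": 0,"y": 0,"z": 0,"rx": 0,"ry": 0,"rz": 0,"jaw": 0.5},
    {"x": 0,"y": 0,"z": 0,"rx": 0,"ry": 0,"rz": 0,"jaw": 0.5},
    {"x": 0,"y": 0,"z": 0,"rx": 0,"ry": 0,"rz": 0,"jaw": 0.5},
    {"x": 0,"y": 0,"z": 0,"rx": 0,"ry": 0,"rz": 0,"jaw": 0.5},
  ],
)

```text
clock: 22.0
tool_pos: [0.5492, 0.1655, 0.0541]
eef_rot: [-0.367, 0.93, -0.0, -0.001]
contact_force: [-3.2, -3.1, 0.8]
opening: 0.112
finger_force: 40.0
```

Run:
```python
from h import *
plan([.5293,.1469,.054],43.06)
```

```text
t 22.0 pos [549.2 165.5  54.1] h 43.09 q7 1.35 F [-3.2 -3.1  0.8] M [-0.55  0.84 -0.02] op 9.9 ff 40.0
 turn [ 0.    -0.001  0.001]  then shift cm [2.73 0.   0.01]
```

Contact with the far left pin: 4.5 N, stalled at 27.3 mm. The diagonals differ by about 26 mm, so the far rail is shifted about 16.5 mm left, which agrees with the camera. I relax, lift and return the rule to its place.

Request:
send_rows(
  motion=[
    {"x": 0.12,"y": 0,"z": 0,"rx": 0,"ry": 0,"rz": 0,"jaw": 0.5},
    {"x": 0,"y": 0,"z": 0,"rx": 0,"ry": 0,"rz": 0,"jaw": 0.5},
    {"x": 0,"y": 0,"z": -0.5,"rx": 0,"ry": 0,"rz": 0,"jaw": 0.5},
    {"x": 0,"y": 0,"z": -1,"rx": 0,"ry": 0,"rz": 0,"jaw": 0.5},
    {"x": 0,"y": 0,"z": -1,"rx": 0,"ry": 0,"rz": 0,"jaw": 0.5},
  ],
)

```text
clock: 22.5
tool_pos: [0.55, 0.1664, 0.0805]
eef_rot: [-0.367, 0.93, 0.001, 0.002]
contact_force: [-0.3, 0.6, -0.6]
opening: 0.112
finger_force: 40.0
```

Request:
send_rows(
  motion=[
    {"x": 0,"y": 0,"z": -1.5,"rx": 0,"ry": 0,"rz": 0,"jaw": 0.5},
    {"x": 0,"y": 0,"z": -1.5,"rx": 0,"ry": 0,"rz": 0,"jaw": 0.5},
    {"x": 0,"y": 0,"z": -1,"rx": 0,"ry": 0,"rz": 0,"jaw": 0.5},
    {"x": 0,"y": 0,"z": 0,"rx": 0,"ry": 0,"rz": 0,"jaw": 0.5},
    {"x": 0,"y": 0,"z": 0,"rx": 0,"ry": 0,"rz": 0.1,"jaw": 0.5},
  ],
)

```text
clock: 23.0
tool_pos: [0.5493, 0.1653, 0.1196]
eef_rot: [-0.319, 0.948, 0.0, 0.001]
contact_force: [-0.7, 0.2, -2.2]
opening: 0.109
finger_force: 40.0
```

Request:
send_rows(
  motion=[
    {"x": 0,"y": 0,"z": 0,"rx": 0,"ry": 0,"rz": 0.1,"jaw": 0.5},
    {"x": 0,"y": 0,"z": 0,"rx": 0,"ry": 0,"rz": 0.1,"jaw": 0.5},
    {"x": 0,"y": 0,"z": 0,"rx": 0,"ry": 0,"rz": 0.1,"jaw": 0.5},
    {"x": 0,"y": 0,"z": 0,"rx": 0,"ry": 0,"rz": 0.1,"jaw": 0.5},
    {"x": 0,"y": 0,"z": 0,"rx": 0,"ry": 0,"rz": 0,"jaw": 0.5},
  ],
)

```text
clock: 23.5
tool_pos: [0.5488, 0.1655, 0.119]
eef_rot: [-0.126, 0.992, -0.0, 0.0]
contact_force: [-0.5, -0.4, -1.2]
opening: 0.109
finger_force: 40.0
```

Run:
```python
from h import *
plan([.552,-.134,.034],14.2)
```

```text
t 23.5 pos [548.8 165.5 119. ] h 14.46 q7 1.05 F [-0.5 -0.4 -1.2] M [ 0.09 -0.02  0.04] op 9.6 ff 40.0
 turn [-0.    -0.     0.004]  then shift cm [  7.04 -29.11   8.5 ]
```

Request:
send_rows(
  motion=[
    {"x": 0.7,"y": -2.9,"z": 0,"rx": 0,"ry": 0,"rz": 0,"jaw": 0.5},
    {"x": 0.7,"y": -2.9,"z": 0,"rx": 0,"ry": 0,"rz": 0,"jaw": 0.5},
    {"x": 0.7,"y": -2.9,"z": 0,"rx": 0,"ry": 0,"rz": 0,"jaw": 0.5},
    {"x": 0.7,"y": -2.9,"z": 0,"rx": 0,"ry": 0,"rz": 0,"jaw": 0.5},
    {"x": 0.7,"y": -2.9,"z": 0,"rx": 0,"ry": 0,"rz": 0,"jaw": 0.5},
  ],
)

```text
clock: 24.0
tool_pos: [0.5512, 0.015, 0.119]
eef_rot: [-0.127, 0.992, 0.0, 0.0]
contact_force: [0.3, -0.6, -1.6]
opening: 0.11
finger_force: 40.0
```

Request:
send_rows(
  motion=[
    {"x": 0.7,"y": -2.9,"z": 0,"rx": 0,"ry": 0,"rz": 0,"jaw": 0.5},
    {"x": 0.7,"y": -2.9,"z": 0,"rx": 0,"ry": 0,"rz": 0,"jaw": 0.5},
    {"x": 0.7,"y": -2.9,"z": 0,"rx": 0,"ry": 0,"rz": 0,"jaw": 0.5},
    {"x": 0.7,"y": -2.9,"z": 0,"rx": 0,"ry": 0,"rz": 0,"jaw": 0.5},
    {"x": 0.7,"y": -2.9,"z": 0,"rx": 0,"ry": 0,"rz": 0,"jaw": 0.5},
  ],
)

```text
clock: 24.5
tool_pos: [0.5535, -0.1343, 0.119]
eef_rot: [-0.127, 0.992, 0.0, 0.0]
contact_force: [0.2, -0.1, -1.8]
opening: 0.114
finger_force: 40.0
```

Request:
send_rows(
  motion=[
    {"x": 0,"y": 0,"z": 2,"rx": 0,"ry": 0,"rz": 0,"jaw": 0.5},
    {"x": 0,"y": 0,"z": 2,"rx": 0,"ry": 0,"rz": 0,"jaw": 0.5},
    {"x": 0,"y": 0,"z": 2,"rx": 0,"ry": 0,"rz": 0,"jaw": 0.5},
    {"x": 0,"y": 0,"z": 0,"rx": 0,"ry": 0,"rz": 0,"jaw": 0.5},
    {"x": 0,"y": 0,"z": 0,"rx": 0,"ry": 0,"rz": 0,"jaw": 0.5},
  ],
)

```text
clock: 25.0
tool_pos: [0.5535, -0.1329, 0.0592]
eef_rot: [-0.127, 0.992, 0.0, -0.0]
contact_force: [-0.0, -1.0, -1.6]
opening: 0.107
finger_force: 40.0
```

Run:
```python
from h import *
plan([.552,-.134,.034],14.2)
```

```text
t 25.0 pos [ 553.5 -132.9   59.2] h 14.54 q7 1.45 F [-0.  -1.  -1.6] M [ 0.05 -0.09  0.02] op 9.5 ff 40.0
 turn [ 0.    -0.     0.006]  then shift cm [ 0.17 -0.07  2.52]
```

Request:
send_rows(
  motion=[
    {"x": 0,"y": 0,"z": 1,"rx": 0,"ry": 0,"rz": 0,"jaw": 0.5},
    {"x": 0,"y": 0,"z": 1,"rx": 0,"ry": 0,"rz": 0,"jaw": 0.5},
    {"x": 0,"y": 0,"z": 0.3,"rx": 0,"ry": 0,"rz": 0,"jaw": 0.5},
    {"x": 0,"y": 0,"z": 0.2,"rx": 0,"ry": 0,"rz": 0,"jaw": 0.5},
    {"x": 0,"y": 0,"z": 0,"rx": 0,"ry": 0,"rz": 0,"jaw": 0.5},
  ],
)

```text
clock: 25.5
tool_pos: [0.5536, -0.133, 0.0343]
eef_rot: [-0.126, 0.992, -0.0, 0.0]
contact_force: [0.6, 0.4, -1.4]
opening: 0.114
finger_force: 40.0
```

Request:
send_rows(
  motion=[
    {"x": 0,"y": 0,"z": 0,"rx": 0,"ry": 0,"rz": 0,"jaw": 4},
    {"x": 0,"y": 0,"z": 0,"rx": 0,"ry": 0,"rz": 0,"jaw": 4},
    {"x": 0,"y": 0,"z": 0,"rx": 0,"ry": 0,"rz": 0,"jaw": 4},
    {"x": 0,"y": 0,"z": -1,"rx": 0,"ry": 0,"rz": 0,"jaw": 4},
    {"x": 0,"y": 0,"z": -2,"rx": 0,"ry": 0,"rz": 0,"jaw": 4},
  ],
)

```text
clock: 26.0
tool_pos: [0.5526, -0.1329, 0.064]
eef_rot: [-0.126, 0.992, 0.0, -0.001]
contact_force: [-0.2, -0.5, -0.1]
opening: 0.449
finger_force: 0.0
```

Request:
send_rows(
  motion=[
    {"x": 0,"y": 0,"z": -3,"rx": 0,"ry": 0,"rz": 0,"jaw": 4},
    {"x": 0,"y": 0,"z": -3,"rx": 0,"ry": 0,"rz": 0,"jaw": 4},
    {"x": 0,"y": 0,"z": 0,"rx": 0,"ry": 0,"rz": 0.145,"jaw": 4},
    {"x": 0,"y": 0,"z": 0,"rx": 0,"ry": 0,"rz": 0.145,"jaw": 4},
    {"x": 0,"y": 0,"z": 0,"rx": 0,"ry": 0,"rz": 0.145,"jaw": 4},
  ],
)

```text
clock: 26.5
tool_pos: [0.5537, -0.1332, 0.1254]
eef_rot: [0.094, 0.996, 0.0, 0.001]
contact_force: [-0.6, -0.1, -0.4]
opening: 0.452
finger_force: 0.0
```

Run:
```python
from m import *
plan([.6109,.1412,.036],-10.46)
t=snapshot("top")
for c,ar in dark(t["img"],(185,205,110,105),85):
    if ar>20: print(np.round(c,2),round(ar,1),np.round(onz(t,[c],.024)[0],4))
```

```text
t 26.5 pos [ 553.7 -133.2  125.4] h -10.83 q7 1.19 F [-0.6 -0.1 -0.4] M [-0.    0.02 -0.02] op 39.8 ff 0.0
 turn [ 0.     0.001 -0.006]  then shift cm [-0.64 28.02  8.94]
[201.5  217.68] 21.1 [0.6287 0.2385 0.024 ]
[241.01 224.24] 81.9 [0.6097 0.143  0.024 ]
[204.29 241.05] 31.4 [0.5719 0.2324 0.024 ]
[282.48 230.03] 21.1 [0.5926 0.0436 0.024 ]
[202.55 268.32] 24.0 [0.5066 0.2375 0.024 ]
[278.99 296.78] 21.8 [0.4335 0.0561 0.024 ]
```

Request:
send_rows(
  motion=[
    {"x": -0.1,"y": 2.8,"z": 0,"rx": 0,"ry": 0,"rz": -0.006,"jaw": 4},
    {"x": -0.1,"y": 2.8,"z": 0,"rx": 0,"ry": 0,"rz": 0,"jaw": 4},
    {"x": -0.1,"y": 2.8,"z": 0,"rx": 0,"ry": 0,"rz": 0,"jaw": 4},
    {"x": -0.1,"y": 2.8,"z": 0,"rx": 0,"ry": 0,"rz": 0,"jaw": 4},
    {"x": -0.1,"y": 2.8,"z": 0,"rx": 0,"ry": 0,"rz": 0,"jaw": 4},
  ],
)

```text
clock: 27.05
tool_pos: [0.5834, 0.005, 0.1248]
eef_rot: [0.087, 0.996, 0.0, 0.0]
contact_force: [0.2, -0.3, -0.7]
opening: 0.454
finger_force: 0.0
```

Request:
send_rows(
  motion=[
    {"x": -0.1,"y": 2.8,"z": 0,"rx": 0,"ry": 0,"rz": 0,"jaw": 4},
    {"x": 0,"y": 2.8,"z": 0,"rx": 0,"ry": 0,"rz": 0,"jaw": 4},
    {"x": 0,"y": 2.8,"z": 0,"rx": 0,"ry": 0,"rz": 0,"jaw": 4},
    {"x": 0,"y": 2.8,"z": 0,"rx": 0,"ry": 0,"rz": 0,"jaw": 4},
    {"x": 0,"y": 2.8,"z": 0,"rx": 0,"ry": 0,"rz": 0,"jaw": 4},
  ],
)

```text
clock: 27.55
tool_pos: [0.6088, 0.1427, 0.1248]
eef_rot: [0.087, 0.996, 0.0, 0.0]
contact_force: [0.9, 0.5, -0.1]
opening: 0.455
finger_force: 0.0
```

Request:
send_rows(
  motion=[
    {"x": 0,"y": 0,"z": 2,"rx": 0,"ry": 0,"rz": 0,"jaw": 4},
    {"x": 0,"y": 0,"z": 2,"rx": 0,"ry": 0,"rz": 0,"jaw": 4},
    {"x": 0,"y": 0,"z": 0,"rx": 0,"ry": 0,"rz": 0,"jaw": 4},
    {"x": 0,"y": 0,"z": 0,"rx": 0,"ry": 0,"rz": 0,"jaw": 4},
    {"x": 0,"y": 0,"z": 0,"rx": 0,"ry": 0,"rz": 0,"jaw": 4},
  ],
)

```text
clock: 28.05
tool_pos: [0.6095, 0.1414, 0.0854]
eef_rot: [0.088, 0.996, 0.0, 0.001]
contact_force: [0.0, 0.6, 0.9]
opening: 0.457
finger_force: 0.0
```

Run:
```python
from m import *
plan([.6109,.1412,.036],-10.46)
```

```text
t 28.05 pos [609.5 141.4  85.4] h -10.11 q7 0.83 F [0.  0.6 0.9] M [-0.08  0.03 -0.02] op 40.3 ff 0.0
 turn [0.001 0.002 0.006]  then shift cm [-0.14  0.    4.94]
```

Request:
send_rows(
  motion=[
    {"x": -0.1,"y": 0,"z": 1.5,"rx": 0,"ry": 0,"rz": 0.006,"jaw": 4},
    {"x": 0,"y": 0,"z": 1.5,"rx": 0,"ry": 0,"rz": 0,"jaw": 4},
    {"x": 0,"y": 0,"z": 1.5,"rx": 0,"ry": 0,"rz": 0,"jaw": 4},
    {"x": 0,"y": 0,"z": 0.4,"rx": 0,"ry": 0,"rz": 0,"jaw": 4},
    {"x": 0,"y": 0,"z": 0,"rx": 0,"ry": 0,"rz": 0,"jaw": 4},
  ],
)

```text
clock: 28.55
tool_pos: [0.6089, 0.1411, 0.0337]
eef_rot: [0.091, 0.996, -0.0, -0.001]
contact_force: [0.5, -0.7, 1.0]
opening: 0.455
finger_force: 0.0
```

Request:
send_rows(
  motion=[
    {"x": 0,"y": 0,"z": 0,"rx": 0,"ry": 0,"rz": 0,"jaw": 1},
    {"x": 0,"y": 0,"z": 0,"rx": 0,"ry": 0,"rz": 0,"jaw": 1},
    {"x": 0,"y": 0,"z": 0,"rx": 0,"ry": 0,"rz": 0,"jaw": 1},
    {"x": 0,"y": 0,"z": 0,"rx": 0,"ry": 0,"rz": 0,"jaw": 1},
    {"x": 0,"y": 0,"z": 0,"rx": 0,"ry": 0,"rz": 0,"jaw": 1},
  ],
)

```text
clock: 29.05
tool_pos: [0.6103, 0.1418, 0.0357]
eef_rot: [0.091, 0.996, 0.0, 0.001]
contact_force: [-0.3, 1.6, 2.2]
opening: 0.151
finger_force: 40.0
```

Run:
```python
from m import *
plan([.6109,.1412,.036],-10.46)
nl,nr=np.array([.4697,.2515]),np.array([.4335,.0562]);ey=(nl-nr)/np.linalg.norm(nl-nr)
p=get_state()["tool_pos"][:2];print("tcp along y from mid",(p-(nl+nr)/2)@ey*1000)
```

```text
t 29.05 pos [610.3 141.8  35.7] h -10.46 q7 0.81 F [-0.3  1.6  2.2] M [ 0.15  0.01 -0.02] op 13.3 ff 40.0
 turn [0.001 0.001 0.   ]  then shift cm [-0.08 -0.05 -0.03]
tcp along y from mid 17.09540299836664
```

Request:
send_rows(
  motion=[
    {"x": 0,"y": -0.2,"z": 0,"rx": 0,"ry": 0,"rz": 0,"jaw": 1},
    {"x": 0,"y": -0.3,"z": 0,"rx": 0,"ry": 0,"rz": 0,"jaw": 1},
    {"x": 0,"y": -0.3,"z": 0,"rx": 0,"ry": 0,"rz": 0,"jaw": 1},
    {"x": 0,"y": -0.3,"z": 0,"rx": 0,"ry": 0,"rz": 0,"jaw": 1},
    {"x": 0,"y": 0,"z": 0,"rx": 0,"ry": 0,"rz": 0,"jaw": 1},
  ],
  grip_force=50,
)

```text
clock: 29.55
tool_pos: [0.61, 0.1405, 0.0358]
eef_rot: [0.089, 0.996, 0.008, 0.003]
contact_force: [4.5, 14.9, -5.2]
opening: 0.154
finger_force: 50.4
```

Request:
send_rows(
  motion=[
    {"x": 0,"y": -0.2,"z": 0,"rx": 0,"ry": 0,"rz": 0,"jaw": 1},
    {"x": 0,"y": -0.2,"z": 0,"rx": 0,"ry": 0,"rz": 0,"jaw": 1},
    {"x": 0,"y": -0.2,"z": 0,"rx": 0,"ry": 0,"rz": 0,"jaw": 1},
    {"x": 0,"y": 0,"z": 0,"rx": 0,"ry": 0,"rz": 0,"jaw": 1},
    {"x": 0,"y": 0,"z": 0,"rx": 0,"ry": 0,"rz": 0,"jaw": 1},
  ],
)

```text
clock: 30.05
tool_pos: [0.6091, 0.1353, 0.0358]
eef_rot: [0.088, 0.996, 0.008, 0.003]
contact_force: [4.2, 16.2, -6.3]
opening: 0.152
finger_force: 50.4
```

Run:
```python
from m import *
plan([.6103,.1418,.036],-10.46)
t=snapshot("top")
for c,ar in dark(t["img"],(185,205,110,105),85):
    if ar>15: print(np.round(c,2),round(ar,1),np.round(onz(t,[c],.024)[0],4))
```

```text
t 30.05 pos [609.1 135.3  35.8] h -10.15 q7 0.82 F [ 4.2 16.2 -6.3] M [ 2.89 -0.7  -0.12] op 13.4 ff 50.4
 turn [0.016 0.004 0.005]  then shift cm [-0.    0.66 -0.02]
[230.87 255.69] 8338.4 [0.5348 0.1689 0.024 ]
[284.75 230.17] 31.4 [0.5921 0.0382 0.024 ]
[285.58 285.39] 63.3 [0.46   0.0397 0.024 ]
[278.88 296.81] 41.6 [0.4335 0.0563 0.024 ]
```

Request:
send_rows(
  motion=[
    {"x": 0,"y": -0.2,"z": 0,"rx": 0,"ry": 0,"rz": 0,"jaw": 1},
    {"x": 0,"y": -0.2,"z": 0,"rx": 0,"ry": 0,"rz": 0,"jaw": 1},
    {"x": 0,"y": -0.2,"z": 0,"rx": 0,"ry": 0,"rz": 0,"jaw": 1},
    {"x": 0,"y": -0.2,"z": 0,"rx": 0,"ry": 0,"rz": 0,"jaw": 1},
    {"x": 0,"y": 0,"z": 0,"rx": 0,"ry": 0,"rz": 0,"jaw": 1},
  ],
)

```text
clock: 30.6
tool_pos: [0.6076, 0.1274, 0.0358]
eef_rot: [0.088, 0.996, 0.008, 0.003]
contact_force: [5.2, 17.6, -7.4]
opening: 0.152
finger_force: 50.4
```

Run:
```python
from m import *
plan([.6103,.1418,.036],-10.46)
```

```text
t 30.6 pos [607.6 127.4  35.8] h -10.15 q7 0.83 F [ 5.2 17.6 -7.4] M [ 2.85 -0.67 -0.1 ] op 13.4 ff 50.4
 turn [0.016 0.004 0.005]  then shift cm [-0.    1.46 -0.02]
```

Request:
send_rows(
  motion=[
    {"x": 0,"y": -0.1,"z": 0,"rx": 0,"ry": 0,"rz": 0,"jaw": 1},
    {"x": 0,"y": -0.1,"z": 0,"rx": 0,"ry": 0,"rz": 0,"jaw": 1},
    {"x": 0,"y": 0,"z": 0,"rx": 0,"ry": 0,"rz": 0,"jaw": 1},
    {"x": 0,"y": 0,"z": 0,"rx": 0,"ry": 0,"rz": 0,"jaw": 1},
    {"x": 0,"y": 0,"z": 0,"rx": 0,"ry": 0,"rz": 0,"jaw": 1},
  ],
)

```text
clock: 31.1
tool_pos: [0.6073, 0.1256, 0.0358]
eef_rot: [0.088, 0.996, 0.008, 0.003]
contact_force: [4.2, 17.5, -6.0]
opening: 0.156
finger_force: 50.4
```

Request:
send_rows(
  motion=[
    {"x": 0,"y": 0.4,"z": 0,"rx": 0,"ry": 0,"rz": 0,"jaw": 1},
    {"x": 0,"y": 0.4,"z": 0,"rx": 0,"ry": 0,"rz": 0,"jaw": 1},
    {"x": 0,"y": 0.2,"z": 0,"rx": 0,"ry": 0,"rz": 0,"jaw": 1},
    {"x": 0,"y": 0,"z": 0,"rx": 0,"ry": 0,"rz": 0,"jaw": 1},
    {"x": 0,"y": 0,"z": 0,"rx": 0,"ry": 0,"rz": 0,"jaw": 1},
  ],
)

```text
clock: 31.6
tool_pos: [0.6073, 0.1257, 0.0357]
eef_rot: [0.091, 0.996, 0.001, 0.001]
contact_force: [1.0, 4.6, 4.0]
opening: 0.156
finger_force: 50.0
```

Run:
```python
from m import *
plan([.6103,.1418,.036],-10.46)
```

```text
t 31.6 pos [607.3 125.7  35.7] h -10.45 q7 0.82 F [1.  4.6 4. ] M [ 1.03 -0.21  0.01] op 13.8 ff 50.0
 turn [0.002 0.001 0.   ]  then shift cm [-0.    1.64 -0.03]
```

Request:
send_rows(
  motion=[
    {"x": 0,"y": 0.2,"z": 0,"rx": 0,"ry": 0,"rz": 0,"jaw": 1},
    {"x": 0,"y": 0,"z": 0,"rx": 0,"ry": 0,"rz": 0,"jaw": 1},
    {"x": 0,"y": 0,"z": 0,"rx": 0,"ry": 0,"rz": 0,"jaw": 4},
    {"x": 0,"y": 0,"z": 0,"rx": 0,"ry": 0,"rz": 0,"jaw": 4},
    {"x": 0,"y": 0,"z": 0,"rx": 0,"ry": 0,"rz": 0,"jaw": 4},
  ],
)

```text
clock: 32.1
tool_pos: [0.6063, 0.1249, 0.0346]
eef_rot: [0.092, 0.996, -0.001, -0.001]
contact_force: [-0.1, 1.0, -0.1]
opening: 0.404
finger_force: 0.0
```

Request:
send_rows(
  motion=[
    {"x": 0,"y": 0,"z": -2,"rx": 0,"ry": 0,"rz": 0,"jaw": 4},
    {"x": 0,"y": 0,"z": -3,"rx": 0,"ry": 0,"rz": 0,"jaw": 4},
    {"x": 0,"y": 0,"z": -3,"rx": 0,"ry": 0,"rz": 0,"jaw": 4},
    {"x": 0,"y": 0,"z": -3,"rx": 0,"ry": 0,"rz": 0,"jaw": 4},
    {"x": 0,"y": -3,"z": 0,"rx": 0,"ry": 0,"rz": 0,"jaw": 4},
  ],
)

```text
clock: 32.6
tool_pos: [0.6043, 0.1026, 0.1492]
eef_rot: [0.088, 0.996, 0.004, 0.004]
contact_force: [-0.1, 1.2, 0.8]
opening: 0.456
finger_force: 0.0
```

Request:
send_rows(
  motion=[
    {"x": 0,"y": -4.5,"z": 0,"rx": 0,"ry": 0,"rz": 0,"jaw": 4},
    {"x": 0,"y": -4.5,"z": 0,"rx": 0,"ry": 0,"rz": 0,"jaw": 4},
    {"x": 0,"y": -4.5,"z": 0,"rx": 0,"ry": 0,"rz": 0,"jaw": 4},
    {"x": 0,"y": -4.5,"z": 0,"rx": 0,"ry": 0,"rz": 0,"jaw": 4},
    {"x": 0,"y": -4.5,"z": 0,"rx": 0,"ry": 0,"rz": 0,"jaw": 4},
  ],
)

```text
clock: 33.1
tool_pos: [0.5595, -0.1265, 0.1449]
eef_rot: [0.091, 0.996, -0.0, -0.001]
contact_force: [-0.2, 0.3, 0.0]
opening: 0.452
finger_force: 0.0
```

Request:
send_rows(
  motion=[
    {"x": 0,"y": -4.5,"z": 0,"rx": 0,"ry": 0,"rz": 0,"jaw": 4},
    {"x": 0,"y": -4.5,"z": 0,"rx": 0,"ry": 0,"rz": 0,"jaw": 4},
    {"x": 0,"y": -4.5,"z": 0,"rx": 0,"ry": 0,"rz": 0,"jaw": 4},
    {"x": 0,"y": 0,"z": 0,"rx": 0,"ry": 0,"rz": 0,"jaw": 4},
    {"x": 0,"y": 0,"z": 0,"rx": 0,"ry": 0,"rz": 0,"jaw": 4},
  ],
)

```text
clock: 33.6
tool_pos: [0.5349, -0.2588, 0.1447]
eef_rot: [0.093, 0.996, -0.0, -0.001]
contact_force: [0.3, 0.8, 0.4]
opening: 0.451
finger_force: 0.0
```

Run:
```python
from m import *
plan([.6073,.1257,.036],-10.46)
S=[snapshot("top") for _ in range(4)];t=S[0]
a=np.mean([s["img"].astype(float) for s in S],0).astype(np.uint8); np.save("a2.npy",a)
a0=np.load("a.npy")
for im in(a0,a):
  for th in (75,85):
    print([ (np.round(c,2).tolist(),round(ar)) for c,ar in dark(im,(185,205,110,105),th) if 12<ar<45])
cv2.imwrite("pics/f1.png",cv2.resize(a[195:315,180:400],None,fx=3.6,fy=3.6,interpolation=cv2.INTER_CUBIC)[:,:,::-1])
```

```text
t 33.6 pos [ 534.9 -258.8  144.7] h -10.69 q7 1.41 F [0.3 0.8 0.4] M [ 0.08 -0.01 -0.01] op 39.7 ff 0.0
 turn [-0.    -0.001 -0.004]  then shift cm [-0.14 39.12 10.87]
[([201.49, 217.66], 23), ([282.47, 229.96], 23), ([197.12, 283.94], 22), ([278.96, 296.8], 24)]
[([201.41, 217.67], 26), ([282.49, 229.9], 27), ([257.24, 231.79], 16), ([271.21, 233.87], 17), ([285.97, 247.27], 24), ([284.29, 275.11], 13), ([197.0, 283.91], 26), ([278.95, 296.79], 28)]
[([208.11, 218.75], 20), ([289.3, 231.18], 18), ([197.22, 283.97], 18), ([278.99, 296.8], 19)]
[([208.04, 218.71], 23), ([289.21, 230.96], 23), ([197.14, 283.93], 21), ([278.98, 296.8], 23)]
```

View pics/f1.png

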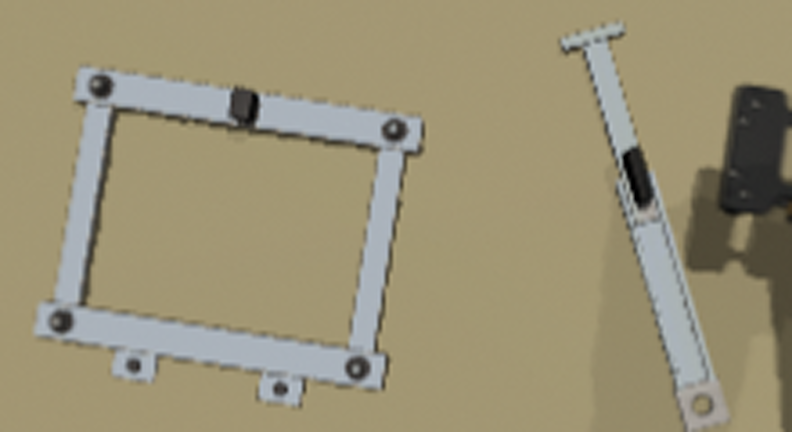

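The frame now looks close to square and the rule lies flat and clear of it. Next I compute what is left.

Run:
```python
from m import *
t=snapshot("top")
def S(P):
    fl,fr,nl,nr=P; ey=(nl-nr)/np.linalg.norm(nl-nr)
    d1=np.linalg.norm(fr-nl);d2=np.linalg.norm(fl-nr)
    return np.round([np.linalg.norm(nl-nr)*1e3,np.linalg.norm(fl-fr)*1e3,(fl-nl)@ey*1e3,(fr-nr)@ey*1e3,d1*1e3,d2*1e3,(d2**2-d1**2)/.8*1e3],2)
o=[[201.45,217.67],[282.48,229.93],[197.05,283.92],[278.95,296.8]]
n=[[208.08,218.73],[289.25,231.07],[197.18,283.95],[278.98,296.8]]
for z in(.016,.022,.030): print(z,S(onz(t,o,z)[:,:2]),S(onz(t,n,z)[:,:2]))
# side view: pin dark centroids
b=np.mean([snapshot("side")["img"].astype(float) for _ in range(4)],0).astype(np.uint8)
s=snapshot("side")
for nm,uv in zip(("fl","fr","nl","nr"),n):
    P=onz(t,[uv],.024)[0]; q=proj(s,P+[0,0,.006])[0].astype(int)
    L=[(np.round(c,2).tolist(),round(ar)) for c,ar in dark(b,(q[0]-6,q[1]-9,13,18),100)]
    print(nm,q,L)
```

```text
0.016 [199.91 199.71  16.64  16.83 243.18 269.15  16.63] [199.65 199.82   0.44   0.27 255.52 256.04   0.33]
0.022 [198.85 198.66  16.55  16.74 241.9  267.73  16.46] [198.6  198.77   0.44   0.27 254.17 254.69   0.33]
0.03 [197.45 197.26  16.43  16.63 240.19 265.84  16.23] [197.2  197.37   0.44   0.27 252.38 252.89   0.33]
fl [288 214] []
fr [308 237] []
nl [237 221] [([234.48, 218.18], 28)]
nr [251 245] []
```

```bash
python3 -c "
from plant import *
print(finish_job())"
```

```text
the job is handed in; nothing more can be done
None
```

I measured both diagonals with the rule and put it back flat, clear of the frame. I then shifted the far rail about 16.5 mm to the right, which leaves the diagonals about 0.5 mm apart by camera, and handed the job in at about 34 s.

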